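# Unlock the lid dispenser and close the jar

### The job

One of the amber jars stands open. Take the slot key from its stand and, with the key and not with the fingers, turn the slotted latch of the lid dispenser a quarter turn counter-clockwise so that its ear clears the stack, then put the key back upright in its stand. Take only the top lid from the spring-loaded stack and lay it flat and centred on the mouth of the open jar; leave the latch open, the next lid risen in the dispenser and the closed jars where they are.

Things in the scene. Friction and masses are not known exactly. Their poses are not given: they have to be found in the camera images.
- key: Steel slot key, upright, 80 g. Origin: middle of the blade's lower edge, z up. Blade to z = 16 mm: 24 mm wide (x), 3 mm thick (y), the lowest 5 mm 1.6 mm thick. Shank 12 mm across up to 32 mm, round collar 46 mm across to 36 mm, then a paddle handle to 76 mm: 30 mm along x (same plane as the blade), 14 mm thick along y; grip it across y. Centre of mass at 41 mm.
- key_stand: Fixed grey block 64 x 64 mm, 45 mm high, origin at the centre of its underside. In its top is a square hole 34 x 34 mm, 40 mm deep. The key hangs in it with its collar resting flat on the top face, so that the blade's lower edge is 13 mm above the table; any yaw of the key fits.
- dispenser: Fixed metal lid dispenser; origin on the table under the stack's centre. Square shell 71 mm wide outside, 63 mm inside, 70 mm high, open on top, with three lids on a soft spring platform that lifts the stack 18 mm per lid taken. At y = -61 mm a post (40 x 46 mm, 89.5 mm high) carries the latch: grip lids on their +x and -x sides. Base plate 110 x 150 mm, 6 mm thick.
- slot_head: Head of the quarter-turn latch: steel disc 40 mm across with a slot along its own y. Origin on the turning axis, 90 mm above the table and 61 mm from the stack's axis, at the underside of a flat ear (14 mm wide, 5 mm thick) that sticks out along +y to 45 mm from the axis; locked, the ear lies over the top lid's edge, 4 mm above it. Keep fingers and gripper off it.
- slot (a point): Centre of the slot at the disc's top face, 106 mm above the table; turns with the head. The slot runs along y: 6.5 mm wide, 32 mm long, closed at the ends, 11 mm deep.
- latch (a joint): Angle of the latch, rad: 0 = locked (ear over the stack, pointing along the dispenser's +y); grows counter-clockwise seen from above; hard stop at 1.6; open above 1.25 (ear along the dispenser's -x). It stays where it is left; friction about 0.05 N m.
- well_rim (a point): Centre of the dispenser's opening at the height of its rim, 70 mm above the table.
- top_lid: Top lid of the stack: plain solid white disc, 60 mm in diameter, 18 mm thick, about 50 g; origin at the centre of its underside (68 mm above the table at the start, so it stands 16 mm proud of the dispenser's rim).
- second_lid: The lid below it, the same; origin at the centre of its underside. It rises 18 mm when the top lid is taken.
- open_jar: The amber glass jar without a lid, loose, about 0.3 kg; origin at the centre of its underside. Body 72 mm across up to 66 mm, narrowing to a neck 54 mm across outside and 44 mm inside from 78 mm up to the flat rim at 95 mm.
- jar_mouth (a point): Centre of the open jar's mouth at the height of its rim, 95 mm above the table.
- closed_jar_a: An amber jar of the same shape that already has its lid on (113 mm high); origin at the centre of its underside. Leave it alone.
- closed_jar_b: Another closed amber jar, the same. Leave it alone.
Mind the look-alikes: they are no part of the job. What is shaped like the key but green or turquoise is not meant. What is shaped like the top_lid but purple is not meant.

How it is judged (in metres and radians):
On the way, in this order (a step that is already met when the one before it is completed fails the run):
1. the latch is turned open with the key's blade in its slot (value of joint latch above 1.25 rad and horizontal distance between key and slot below 0.008 m and z of key in the frame of slot below -0.003 m), for 0.1 s.
2. the key stands in its stand again (horizontal distance between key and key_stand below 0.009 m and z of key in the frame of key_stand below 0.018 m and angle between key's own z axis and vertical below 0.12 rad and contact force between the fingers and key below 0.2 N), for 0.2 s.
At the end, for the whole second after the job is handed in: Latch above 1.25 rad. Key upright in its stand: within 9 mm, blade edge under 18 mm high, tilt under 0.12 rad. Top lid at rest on the upright open jar: within 8 mm of centre, 4 mm in height, tilt under 0.08 rad. Second lid within 8 mm of the well, -8 to +5 mm from the rim (value of joint latch above 1.25 rad and horizontal distance between key and key_stand below 0.009 m and z of key in the frame of key_stand below 0.018 m and angle between key's own z axis and vertical below 0.12 rad and horizontal distance between top_lid and jar_mouth below 0.008 m and z of top_lid in the frame of jar_mouth between -0.004 and 0.004 m and angle between top_lid's own z axis and vertical below 0.08 rad and angle between open_jar's own z axis and vertical below 0.05 rad and linear speed of top_lid below 0.02 m/s and horizontal distance between second_lid and well_rim below 0.008 m and z of second_lid in the frame of well_rim between -0.008 and 0.005 m); the robot touches nothing.
It fails at once if the latch is pushed with the fingers or arm (over 3 N) (contact force between any of the fingers, the arm and slot_head above 3 N).
It fails at once if a closed jar is moved more than 30 mm (distance of any of closed_jar_a, closed_jar_b from where it was at the start of the episode above 0.03 m).
It also fails if it takes over 72 s, if anything falls off the work surface, if the arm or the gripper's body presses on something with over 40 N, if the wrist force passes 120 N, or if a joint passes its speed limit or range.

### The arm

A 6-joint arm with a two-finger parallel gripper is mounted at the origin on the work surface. World frame = base frame: x ahead of the robot, y to its left, z up, the work surface at z = 0. Lengths are in m, angles in degrees, forces in N, time in s.
With the tool pointing down it reaches from about 0.35 to 0.875 m from the base axis. Payload 4.2 kg.
Tool frame: the origin (TCP) lies at the very end of the fingers, on their centre line; the grasp point (between the pads) lies 19 mm behind it; z points along the fingers, x is the direction in which the jaws open and shut, and the axes are right-handed (so a half turn about z gives the same grasp; the last joint's range is limited). The gripper opens to 87 mm and grips with 3 to 60 N. Pads are 19 mm wide; open, the fingers measure 117 mm over their backs; the gripper's body (75 mm by 190 mm) begins 51 mm behind the grasp point.
Start: joints at [-51.303, 22.042, 0.453, 0, -68.411, -14.817], TCP at [0.253, -0.571, 0.223] pointing down, gripper open.
Joint ranges: [-179.83, 179.83], [-69.29, 118.12], [-61.27, 80.66], [-181.25, 117.63], [-171.15, -9.14], [-177.46, 177.46]. Speed limits (degrees/s): [159.86, 159.86, 180, 180, 180, 180].

### API

Orientations are given as a 3x3 rotation matrix whose columns are the frame's x, y, z axes.
In Python, from station import r gives the robot as it stands.
- The arm moves only by the tool move_arm, never from a script. Its argument "series" is a list that holds one entry, the list of rows, each a list of 7 numbers: the shift along the tool's x, y, z in cm, then the turn, a rotation vector about the tool's x, y, z in degrees, then the opening, from -1 (shut) to 1 (fully open). In form: [[[dx, dy, dz, wx, wy, wz, fingers], ...]]. A call has 1 to 12 rows; each row shifts and turns the commanded pose from where the row before left it, along the tool's axes as they then stand; what a row does not reach is not made up. A row lasts 1/8 s, in which the tool goes at most 62.5 mm and 10.7 degrees, less where a joint would pass 70% of its speed; a pose out of reach is approached as far as the arm can. A call is refused whole if a number of a shift passes 6.25 or a number of a turn 10.7, either way. A call with a gripper value outside its range is refused whole. The fingers move at their own pace and stop on an object; the grip force is fixed at half the most. Time passes only in rows, so rows that do not move let the fingers close. It gives the time, the measured TCP pose, the force and the opening at its end, in the units of the state.
- r.sense(): the state, without advancing time (a new reading comes with each control period).
- r.capture(name): name is "scene" or "top"; returns a dict with "color" (420x560x3 uint8, blue, green, red), "fx", "fy", "cx", "cy" (pixels), "rvec" (rotation vector, rad) and "tvec" (3), from world to camera coordinates, as OpenCV has them. Camera axes: x right, y down, z forward; pixel columns grow to the right and rows downward; lengths in m; the calibration is good to about 2 mm. A picture is of the moment at which its call begins. There is no depth.
- r.finish_job(): hands the job in, once; it reports no verdict.
The state is a dict: "time_s": time; "joints": joint angles; "joint_velocities": joint speeds; "effort": joint torques, N m; "tcp_pos": TCP position; "ee_rot": TCP orientation; "wrist_force": force on the tool from outside, world axes, zero at the start; "moment": the same for the moment, N m; "gripper_width": opening from 0.0 (shut) to 1.0 (fully open).
Only numpy, scipy, OpenCV 4.12 (cv2) and the standard library are available. Lean on these libraries where they do the work, as an engineer would, in place of code of your own. Each camera call takes 0.05 s, during which the arm holds its last target.

## Working session

There is one attempt and no reset: what is moved stays moved. The work goes in short steps, Python scripts to look and compute and a tool call to move; the robot and the scene stay as the last step left them, time stands still between calls to the robot, and variables do not carry over. Pictures are saved under pics/ and viewed, and the job is handed in when it is done.

Besides the shell and the picture viewer there is one more tool, called as name(argument=value, ...), one argument or row to a line, values as JSON. move_arm: Moves the arm, as the interface text tells. Its arguments: {"type":"object","properties":{"series":{"type":"array","items":{"type":"array","items":{"type":"array","items":{"type":"number"}}}}},"required":["series"]}

```bash
ls; mkdir -p pics; python3 - <<'E'
from station import r
import cv2,json
s=r.sense();print(s)
for n in("scene","top"):
    c=r.capture(n);cv2.imwrite(f"pics/{n}0.png",c["color"]);print({k:v for k,v in c.items() if k!="color"})
E
```

```text
pics
{'time_s': 0.0, 'joints': array([-5.13028065e+01,  2.20903436e+01,  3.79975567e-01, -3.00417801e-02,
       -6.84115346e+01, -1.48177362e+01]), 'joint_velocities': array([-0.02978205, -0.05351876,  0.03932183,  0.07209244, -0.05134017,
       -0.0022287 ]), 'effort': array([ 4.65218600e-04, -3.90664601e+01,  1.87401974e+01,  4.21966642e+00,
        1.09108561e-02, -1.93248775e-04]), 'tcp_pos': array([ 0.25279595, -0.57092998,  0.22146262]), 'ee_rot': array([[-4.04635842e-01,  9.14477410e-01, -9.49644685e-04],
       [ 9.14475301e-01,  4.04636950e-01,  1.96528889e-03],
       [ 2.18147363e-03, -7.32002822e-05, -9.99997618e-01]]), 'wrist_force': array([ 0.53383736, -0.0210205 ,  0.03218714]), 'moment': array([-0.05411192,  0.03009948,  0.02057016]), 'gripper_width': 1.0006751573365635}
{'fx': 444.87338528072564, 'fy': 444.87338528072564, 'cx': 271.6747843869433, 'cy': 205.9282693871899, 'rvec': array([ 2.16937484,  1.21281822, -0.42556141]), 'tvec': array([-0.27188411, -0.2762385 ,  1.29496874])}
{'fx': 446.3065879715181, 'fy': 446.3065879715181, 'cx': 281.5039912875715, 'cy': 207.44905440961946, 'rvec': array([ 2.13302486, -2.16975809,  0.16315593]), 'tvec': array([0.00821612, 0.54791079, 1.08520814])}
```

View pics/scene0.png

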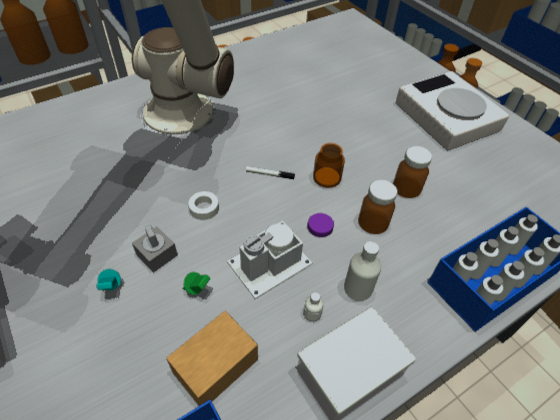

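View pics/top0.png

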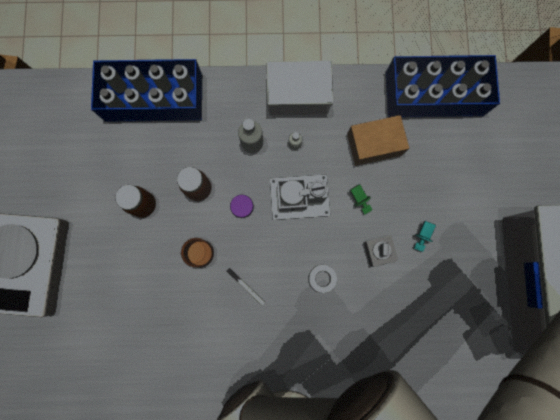

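The top view shows the key in its stand near (381,250), the dispenser near (300,195) with the latch to its right at (318,187), and the open jar at (198,253). Next I'll enlarge these areas.

```bash
cat > h.py <<'E'
import cv2,numpy as np
from station import r
def cap(n):
    return r.capture(n)
def crop(c,u0,v0,u1,v1,name,k=None):
    im=c["color"][v0:v1,u0:u1]; k=k or min(800//(u1-u0),600//(v1-v0))
    im=cv2.resize(im,None,fx=k,fy=k,interpolation=cv2.INTER_CUBIC)
    for u in range(u0-u0%-10,u1,10):
        cv2.putText(im,str(u),((u-u0)*k,8),0,.3,(0,255,255),1); cv2.line(im,((u-u0)*k,10),((u-u0)*k,16),(0,255,255),1)
    for v in range(v0-v0%-10,v1,10):
        cv2.putText(im,str(v),(0,(v-v0)*k+4),0,.3,(0,255,255),1); cv2.line(im,(20,(v-v0)*k),(26,(v-v0)*k),(0,255,255),1)
    cv2.imwrite("pics/"+name+".png",im)
def KM(c): return np.array([[c["fx"],0,c["cx"]],[0,c["fy"],c["cy"]],[0,0,1]])
def proj(c,P):
    return cv2.projectPoints(np.array(P,float).reshape(-1,3),c["rvec"],c["tvec"],KM(c),None)[0].reshape(-1,2)
def ray(c,u,v,z):
    R=cv2.Rodrigues(c["rvec"])[0];o=-R.T@c["tvec"];d=R.T@np.linalg.solve(KM(c),[u,v,1.])
    return o+d*(z-o[2])/d[2]
E
python3 - <<'E'
from h import *
t=cap("top");s=cap("scene")
import pickle;pickle.dump((t,s),open("c0.pkl","wb"))
crop(t,262,167,342,227,"t_disp"); crop(t,355,225,415,275,"t_key"); crop(t,170,225,230,275,"t_jar")
crop(s,222,210,322,300,"s_disp"); crop(s,125,215,185,275,"s_key"); crop(s,305,135,365,195,"s_jar")
for n,(u,v,z) in dict(stand=(381,250,.045),lid=(291,193,.086),slot=(316,189,.106),jar=(198,253,.095)).items(): print(n,ray(t,u,v,z))
E
```

```text
stand [ 0.43662641 -0.24555023  0.045     ]
lid [ 0.57625312 -0.02431352  0.086     ]
slot [ 0.58143031 -0.0834559   0.106     ]
jar [0.43485342 0.19794836 0.095     ]
```

View pics/t_disp.png

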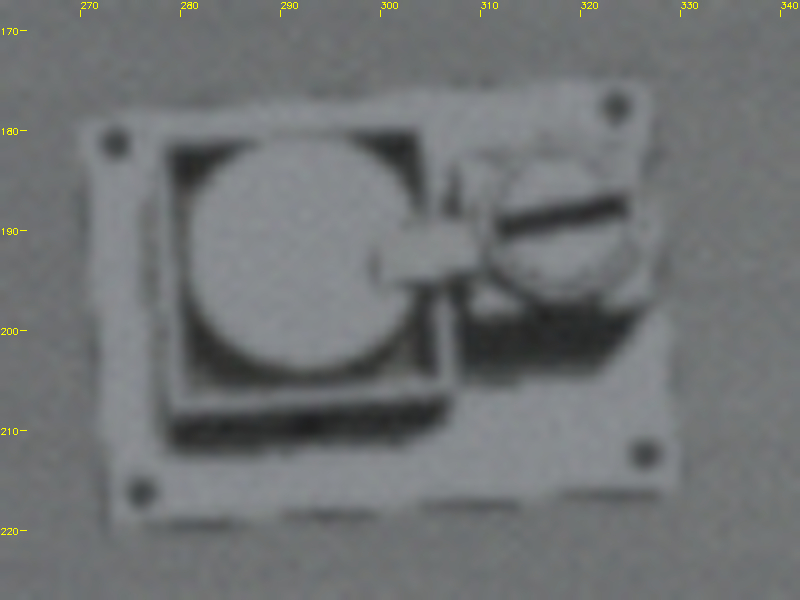

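View pics/t_key.png

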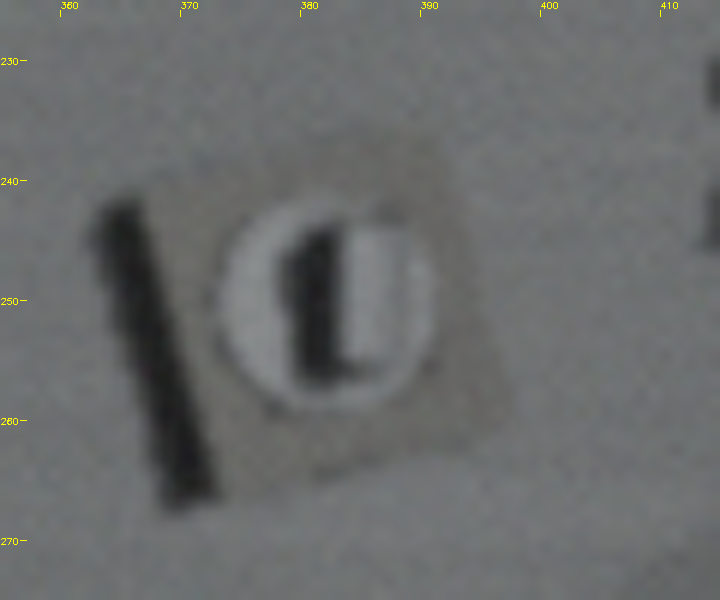

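View pics/t_jar.png

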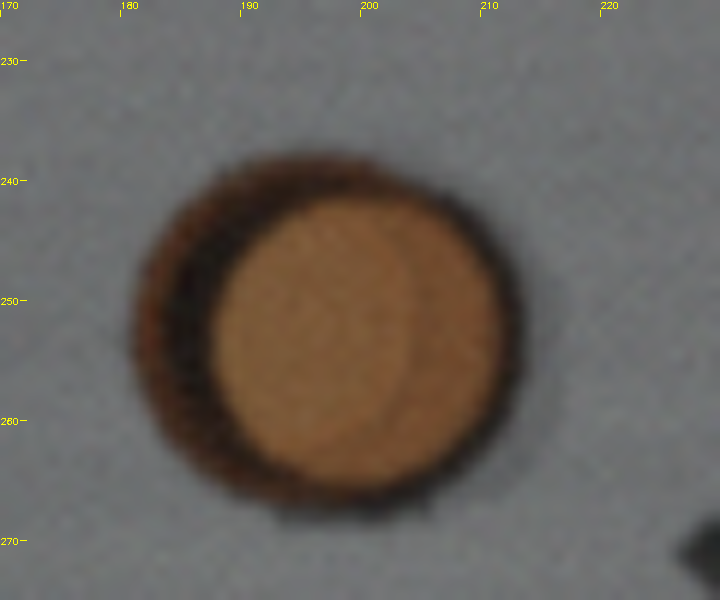

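View pics/s_disp.png

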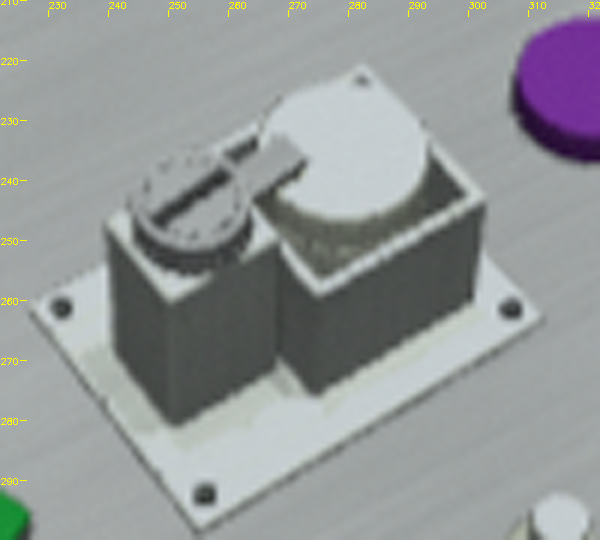

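View pics/s_key.png

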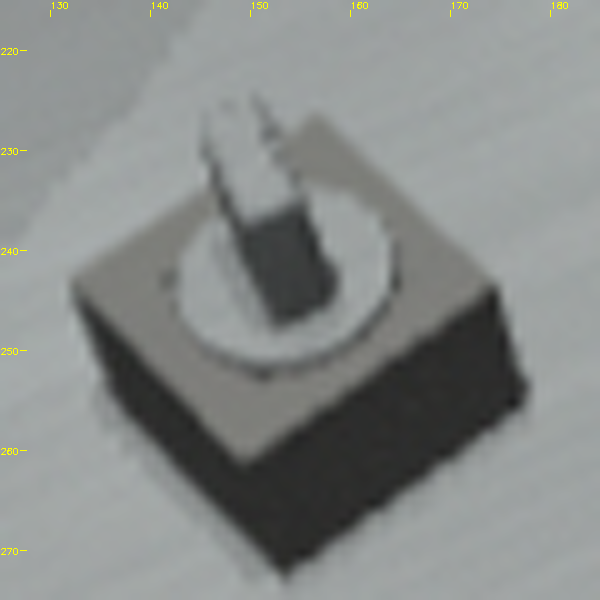

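View pics/s_jar.png

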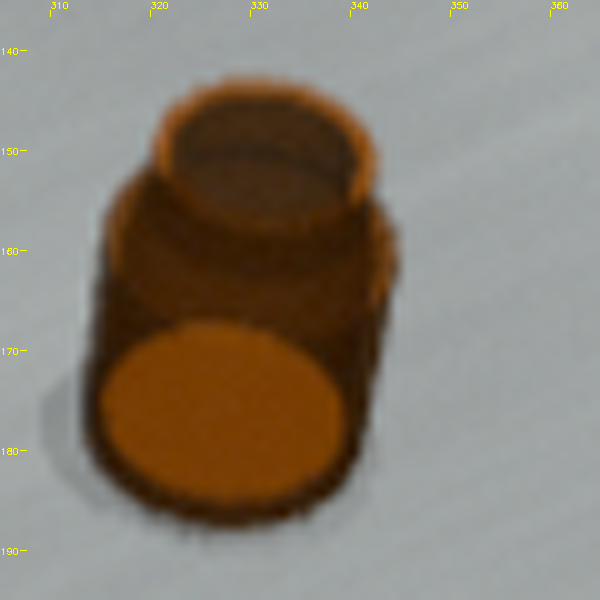

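```bash
cat > fit.py <<'E'
from h import *
import pickle
from scipy.optimize import least_squares
t,s=pickle.load(open("c0.pkl","rb"))
def Rz(a): return np.array([[np.cos(a),-np.sin(a),0],[np.sin(a),np.cos(a),0],[0,0,1]])
def W(p,L): return (Rz(p[2])@np.array(L,float).reshape(-1,3).T).T+[p[0],p[1],0]
def slotp(q,y): 
    a=q[3]; return [-y*np.sin(a),-.061+y*np.cos(a),.106]
b=.055
def dl(p):
    o=p[4]
    return [(t,[(-b,o+.075,.006),(-b,o-.075,.006),(b,o+.075,.006),(b,o-.075,.006)],[(273,219.5),(329,216),(270.5,178.5),(326,175.5)]),
 (t,[(.0315,.0315,.07),(.0315,-.0315,.07),(-.0315,-.0315,.07),(-.0315,.0315,.07)],[(278.5,181.5),(303,180),(305,205),(281,206)]),
 (t,[(0,0,.086)],[(292.3,192.3)]),
 (t,[slotp(p,.016),slotp(p,-.016)],[(311.5,190),(324,187.3)]),
 (s,[(-b,o-.075,.006),(b,o-.075,.006),(b,o+.075,.006),(-b,o+.075,.006)],[(227,262),(255,298),(313,263),(282.5,221)]),
 (s,[(.0355,.0355,.07),(.0355,-.0355,.07)],[(302,243),(275.5,258.5)]),
 (s,[(-.02,-.084,.0895),(.02,-.084,.0895)],[(239.5,247),(251,260)]),
 (s,[slotp(p,.016),slotp(p,-.016)],[(258.5,239.5),(246,246.5)]),
 ]
def f(p,only=None): return np.concatenate([(proj(c,W(p,L))-U).ravel() for c,L,U in dl(p) if only is None or c is only])
for only in(None,t,s):
    q=least_squares(f,[.577,-.024,-.05,0,-.03],args=(only,),loss="soft_l1").x
    print("disp",q[:2],np.degrees(q[2:4]),q[4]); 
    if only is None: Q=q;print(f(q).round(1))
print("slot",W(Q,[0,-.061,.106]))
def g(p,only=None):
    h=.032;o=[]
    for c,L,U in [(t,[(h,-h,.045),(-h,-h,.045),(-h,h,.045)],[(389,236),(397,261),(373,266.5)]),(s,[(-h,-h,.045),(-h,h,.045),(h,h,.045),(h,-h,.045)],[(132,243),(157,226),(174,243),(149,261)])]:
        if only is None or c is only:o.append((proj(c,W(p,L))-U).ravel())
    return np.concatenate(o)
for only in(None,t,s):
    k=least_squares(g,[.437,-.245,.2],args=(only,)).x;print("stand",k[:2],np.degrees(k[2]))
    if only is None: K=k;print(g(k).round(1))
def ell(u,v,z): 
    pass
print("collar t",ray(t,382.2,250.3,.049),"s",ray(s,153.2,243,.049))
print("jar t",ray(t,*[(181+213)/2,(238+266.5)/2],.06))
print("jar mouth s",ray(s,331,150.5,.095))
pickle.dump((Q,K),open("fit.pkl","wb"))
def draw(c,img,k,u0,v0,P,col,closed=True):
    q=(proj(c,P)+.5-[u0,v0])*k-.5
    cv2.polylines(img,[q.round().astype(int)],closed,col,1)
def overlay(c,u0,v0,u1,v1,polys,name):
    k=min(800//(u1-u0),600//(v1-v0))
    im=cv2.resize(c["color"][v0:v1,u0:u1],None,fx=k,fy=k,interpolation=cv2.INTER_CUBIC)
    for P,col in polys: draw(c,im,k,u0,v0,P,col)
    cv2.imwrite("pics/"+name+".png",im)
def circ(x,y,z,rad): a=np.linspace(0,2*np.pi,40);return np.c_[x+rad*np.cos(a),y+rad*np.sin(a),0*a+z]
E
python3 - <<'E'
from fit import *
sq=lambda h,z:[(h,h,z),(-h,h,z),(-h,-h,z),(h,-h,z)]
G=(0,255,0);Rr=(0,0,255);Y=(0,255,255)
a=Q[3]
ear=[(x*np.cos(a)-y*np.sin(a),-.061+x*np.sin(a)+y*np.cos(a),.095) for x,y in((-.007,.02),(-.007,.045),(.007,.045),(.007,.02))]
sl=[(x*np.cos(a)-y*np.sin(a),-.061+x*np.sin(a)+y*np.cos(a),.106) for x,y in((-.00325,-.016),(-.00325,.016),(.00325,.016),(.00325,-.016))]
lid=W(Q,[0,0,.086])[0];hd=W(Q,[0,-.061,.106])[0]
D=[(W(Q,sq(.0315,.07)),G),(W(Q,ear),Rr),(W(Q,sl),Rr),(circ(*lid,.03),Y),(circ(*hd,.02),Y)]
overlay(t,262,167,342,227,D,"o_td");overlay(s,222,210,322,300,D,"o_sd")
for yaw in (0.05,):
    ky=W([K[0],K[1],yaw],[(.015,.007,.089),(-.015,.007,.089),(-.015,-.007,.089),(.015,-.007,.089)])
    D=[(W(K,sq(.032,.045)),G),(ky,Rr),(circ(K[0],K[1],.049,.023),Y)]
    overlay(t,355,225,415,275,D,"o_tk");overlay(s,125,215,185,275,D,"o_sk")
j=(.436,.198)
D=[(circ(*j,.095,.027),G),(circ(*j,.095,.022),G),(circ(*j,0.002,.036),Y),(circ(*j,.066,.036),Rr)]
overlay(t,170,225,230,275,D,"o_tj");overlay(s,305,135,365,195,D,"o_sj")
E
python3 - <<'E'
import cv2,numpy as np
a=[cv2.resize(cv2.imread(f"pics/o_{n}.png"),(400,300)) for n in("td","sd","tk","sk")]
cv2.imwrite("pics/m.png",np.vstack([np.hstack(a[:2]),np.hstack(a[2:])]))
E
```

```text
disp [ 0.57989196 -0.02698137] [3.67333392 4.24785241] -0.021042214796655977
[-0.9  0.   0.9 -1.1 -1.7 -0.6 -0.2 -2.  -0.4 -0.4  0.5 -0.9  0.8 -0.7
 -0.8  0.3 -0.2 -0.8 -0.3 -1.   0.4 -0.3 -0.9 -2.  -0.2 -0.6 -0.6 -1.4
 -0.4  7.3  0.1 -0.9 -1.4  0.3 -1.5 -1.2 -1.8 -0.3  1.1 -1.4  0.6  0. ]
disp [ 0.57854804 -0.02694591] [2.712658   8.80464361] -0.022230433074901128
disp [ 0.58170682 -0.02668238] [ 3.96310728 -2.61471334] -0.021361028612850632
slot [[ 0.5838001  -0.08785605  0.106     ]]
stand [ 0.43587216 -0.24664316] 12.760230166377564
[ 1.4 -1.3  0.4 -1.2 -0.6 -0.4 -0.6 -1.2 -0.3 -0.8  0.5 -0.6  0.  -0.8]
stand [ 0.43324065 -0.24534292] 14.021234772915959
stand [ 0.4379419  -0.24729695] 12.731519851473879
collar t [ 0.43566337 -0.24755523  0.049     ] s [ 0.4412503  -0.24754571  0.049     ]
jar t [0.43825608 0.20661516 0.06      ]
jar mouth s [0.44218823 0.20905747 0.095     ]
```

View pics/m.png

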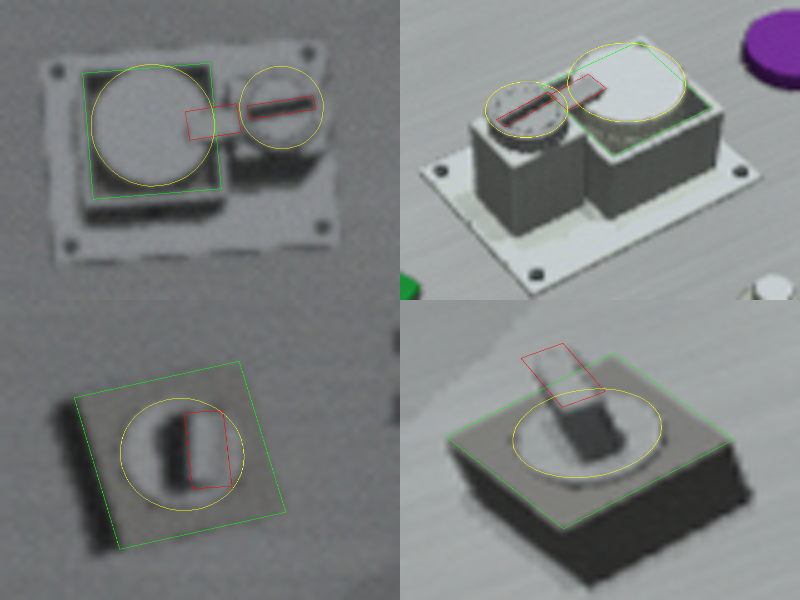

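View pics/o_td.png

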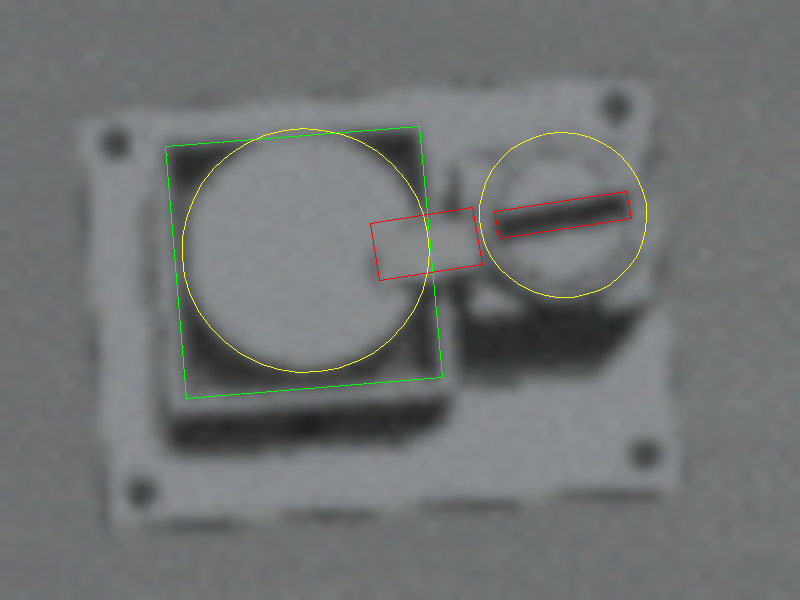

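View pics/o_sj.png

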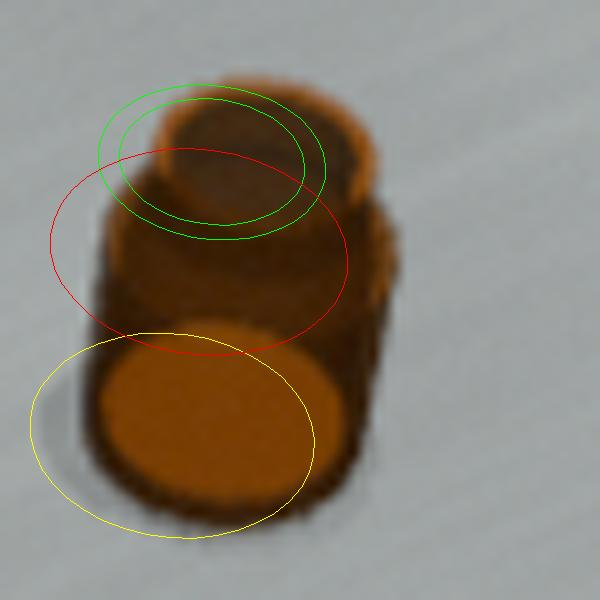

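View pics/o_tj.png

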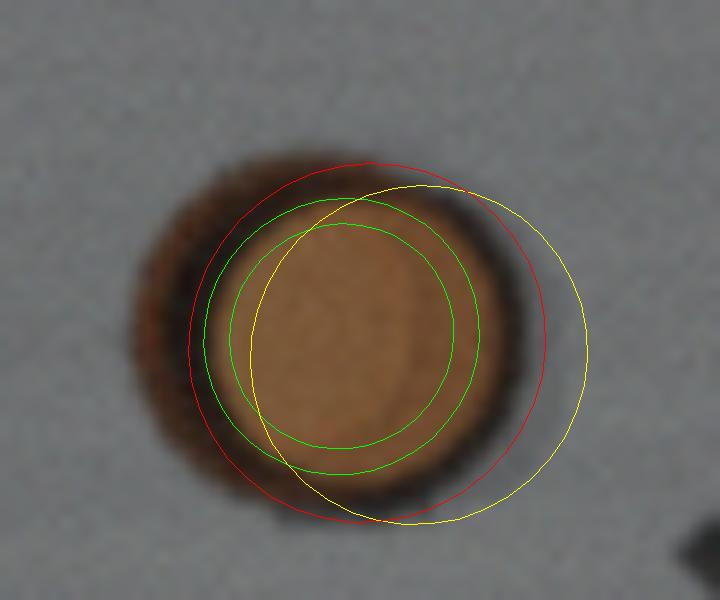

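```bash
python3 - <<'E'
from fit import *
sq=lambda h,z:[(h,h,z),(-h,h,z),(-h,-h,z),(h,-h,z)]
G=(0,255,0);Rr=(0,0,255);Y=(0,255,255)
ims=[]
for x,y,yaw in ((.438,-.2475,np.radians(5)),):
    ky=W([x,y,yaw],[(.015,.007,.089),(-.015,.007,.089),(-.015,-.007,.089),(.015,-.007,.089)])
    kb=W([x,y,yaw],[(.015,.007,.049),(-.015,.007,.049),(-.015,-.007,.049),(.015,-.007,.049)])
    D=[(ky,Rr),(kb,G),(circ(x,y,.049,.023),Y)]
    overlay(t,365,235,405,265,D,"o_tk");overlay(s,135,220,175,260,D,"o_sk")
j=(.441,.2085)
D=[(circ(*j,.095,.027),G),(circ(*j,.095,.022),G),(circ(*j,0.002,.036),Y),(circ(*j,.066,.036),Rr)]
overlay(t,170,225,230,275,D,"o_tj");overlay(s,305,135,365,195,D,"o_sj")
a=[cv2.resize(cv2.imread(f"pics/o_{n}.png"),(400,300)) for n in("tk","sk","tj","sj")]
cv2.imwrite("pics/m2.png",np.vstack([np.hstack(a[:2]),np.hstack(a[2:])]))
E
```

```text
disp [ 0.57989196 -0.02698137] [3.67333392 4.24785241] -0.021042214796655977
[-0.9  0.   0.9 -1.1 -1.7 -0.6 -0.2 -2.  -0.4 -0.4  0.5 -0.9  0.8 -0.7
 -0.8  0.3 -0.2 -0.8 -0.3 -1.   0.4 -0.3 -0.9 -2.  -0.2 -0.6 -0.6 -1.4
 -0.4  7.3  0.1 -0.9 -1.4  0.3 -1.5 -1.2 -1.8 -0.3  1.1 -1.4  0.6  0. ]
disp [ 0.57854804 -0.02694591] [2.712658   8.80464361] -0.022230433074901128
disp [ 0.58170682 -0.02668238] [ 3.96310728 -2.61471334] -0.021361028612850632
slot [[ 0.5838001  -0.08785605  0.106     ]]
stand [ 0.43587216 -0.24664316] 12.760230166377564
[ 1.4 -1.3  0.4 -1.2 -0.6 -0.4 -0.6 -1.2 -0.3 -0.8  0.5 -0.6  0.  -0.8]
stand [ 0.43324065 -0.24534292] 14.021234772915959
stand [ 0.4379419  -0.24729695] 12.731519851473879
collar t [ 0.43566337 -0.24755523  0.049     ] s [ 0.4412503  -0.24754571  0.049     ]
jar t [0.43825608 0.20661516 0.06      ]
jar mouth s [0.44218823 0.20905747 0.095     ]
```

View pics/m2.png

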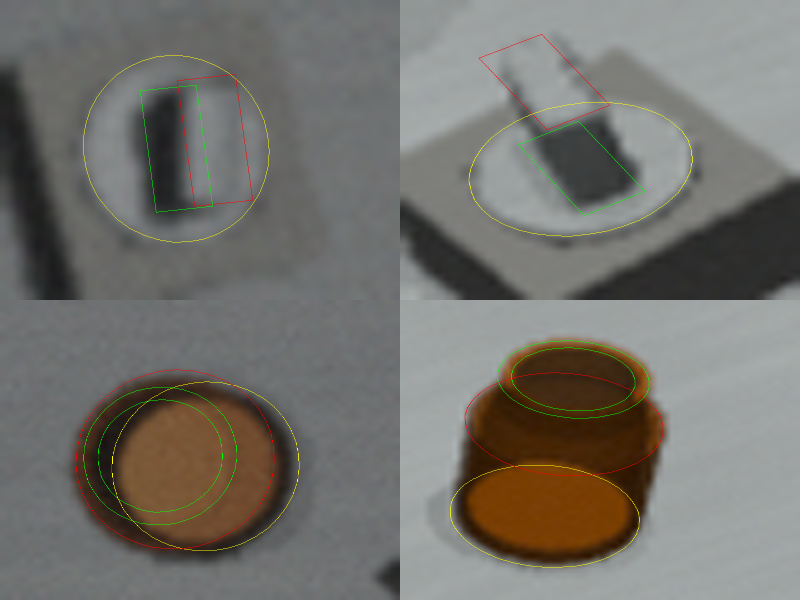

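move_arm(
  series=[
    [[2.76, 3.75, 1.0, 0, 0, 0, 1], [2.76, 3.75, 1.0, 0, 0, 0, 1], [2.76, 3.75, 1.0, 0, 0, 0, 1], [2.76, 3.75, 1.0, 0, 0, 0, 1], [2.76, 3.75, 1.0, 0, 0, 0, 1], [2.76, 3.75, 1.0, 0, 0, 0, 1], [2.76, 3.75, 1.0, 0, 0, 0, 1], [2.76, 3.75, 1.0, 0, 0, 0, 1], [0, 0, 0, 0, 0, -10.5, 1], [0, 0, 0, 0, 0, -10.5, 1], [0, 0, 0, 0, 0, -10.5, 1], [0, 0, 0, 0, 0, -10.5, 1]],
  ],
)

```text
time_s: 1.7
tcp_pos: [0.4379, -0.248, 0.1425]
ee_rot: [[-0.915, 0.403, -0.0], [0.403, 0.915, 0.0], [0.0, 0.0, -1.0]]
wrist_force: [-0.0, -0.7, 0.2]
gripper_width: 1.0
```

```bash
cat >> h.py <<'E'
def goto(x,y,z,yaw):
    s=r.sense();R=s["ee_rot"];p=s["tcp_pos"];cy=np.degrees(np.arctan2(R[1,0],R[0,0]))
    d=R.T@(np.array([x,y,z])-p)*100
    print("t",round(s["time_s"],2),"tcp",p.round(4),"yaw",cy.round(2),"zax",R[:,2].round(4),"w",round(s["gripper_width"],3),"F",s["wrist_force"].round(1),"q",s["joints"].round(1))
    print("tool d cm",d.round(2),"wz",round(-((yaw-cy+180)%360-180),2))
E
python3 -c "
from h import *
goto(.4375,-.2475,.13,-85)"
```

```text
t 1.7 tcp [ 0.4379 -0.248   0.1425] yaw 156.24 zax [-2.e-04  1.e-04 -1.e+00] w 1.0 F [-0.  -0.7  0.2] q [-11.   14.7 -23.   -0.  -52.3 -12.8]
tool d cm [0.06 0.03 1.25] wz -118.76
```

move_arm(
  series=[
    [[0.06, 0.03, 1.0, 0, 0, -10, 1], [0, 0, 0, 0, 0, -10, 1], [0, 0, 0, 0, 0, -10, 1], [0, 0, 0, 0, 0, -10, 1], [0, 0, 0, 0, 0, -10, 1], [0, 0, 0, 0, 0, -10, 1], [0, 0, 0, 0, 0, -10, 1], [0, 0, 0, 0, 0, -10, 1], [0, 0, 0, 0, 0, -10, 1], [0, 0, 0, 0, 0, -10, 1], [0, 0, 0, 0, 0, -10, 1], [0, 0, 0, 0, 0, -8.8, 1]],
  ],
)

```text
time_s: 3.2
tcp_pos: [0.4375, -0.2476, 0.1325]
ee_rot: [[0.087, -0.996, -0.0], [-0.996, -0.087, 0.0], [-0.0, 0.0, -1.0]]
wrist_force: [-1.0, 0.1, -0.2]
gripper_width: 0.998
```

```bash
python3 - <<'E'
from h import *
import pickle
goto(.4375,-.2475,.055,-85)
t=cap("top");s=cap("scene");pickle.dump((t,s),open("c1.pkl","wb"))
p=r.sense();R=p["ee_rot"];o=p["tcp_pos"]
for c,n in((t,"t"),(s,"s")):
    P=[o]+[o+R@np.array([sx*.0435,sy*.0095,0]) for sx in(-1,1) for sy in(-1,1)]
    print(n,proj(c,P).round(1).tolist())
crop(s,105,180,205,270,"s1");crop(t,340,210,420,270,"t1")
E
```

```text
t 3.2 tcp [ 0.4375 -0.2476  0.1325] yaw -85.02 zax [-2.e-04  1.e-04 -1.e+00] w 0.998 F [-1.   0.1 -0.2] q [-11.   15.4 -23.8  -0.  -50.8 105.9]
tool d cm [-0.01 -0.01  7.75] wz -0.02
t [[390.6, 247.8], [371.2, 245.5], [372.3, 253.8], [408.9, 241.8], [410.0, 250.1]]
s [[144.5, 216.7], [166.7, 209.7], [162.2, 203.8], [125.8, 230.3], [121.6, 223.9]]
```

View pics/s1.png

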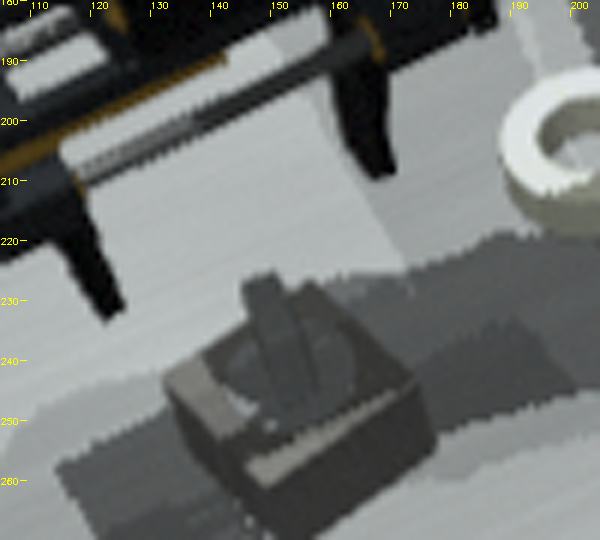

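View pics/t1.png

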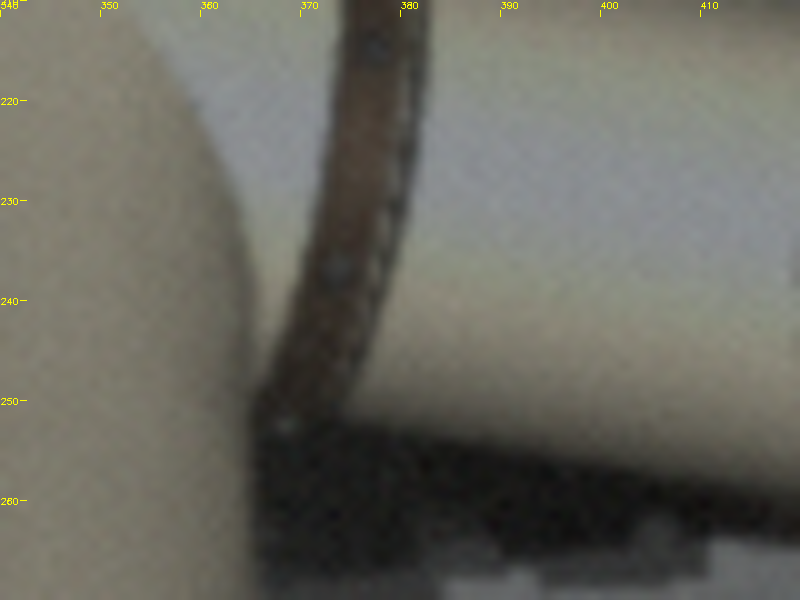

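move_arm(
  series=[
    [[0, 0.0, 2.5, 0, 0, 0, 1], [0, -0.05, 2.5, 0, 0, 0, 1], [0, 0, 1.6, 0, 0, 0, 1], [0, 0, 1.0, 0, 0, 0, 1], [0, 0, 0, 0, 0, 0, 1], [0, 0, 0, 0, 0, 0, -1], [0, 0, 0, 0, 0, 0, -1], [0, 0, 0, 0, 0, 0, -1], [0, 0, 0, 0, 0, 0, -1], [0, 0, 0, 0, 0, 0, -1], [0, 0, 0, 0, 0, 0, -1], [0, 0, 0, 0, 0, 0, -1]],
  ],
)

```text
time_s: 4.8
tcp_pos: [0.438, -0.2476, 0.0565]
ee_rot: [[0.082, -0.997, -0.0], [-0.997, -0.082, 0.0], [-0.0, 0.0, -1.0]]
wrist_force: [0.6, -0.2, 0.2]
gripper_width: 0.289
```

```bash
python3 - <<'E'
from h import *
goto(.438,-.2475,.20,-85)
s=cap("scene");crop(s,105,180,205,270,"s2")
E
```

```text
t 4.8 tcp [ 0.438  -0.2476  0.0565] yaw -85.32 zax [-1.e-04  0.e+00 -1.e+00] w 0.289 F [ 0.6 -0.2  0.2] q [-11.   21.4 -28.6  -0.  -39.9 105.6]
tool d cm [-1.000e-02  0.000e+00 -1.435e+01] wz -0.32
```

View pics/s2.png

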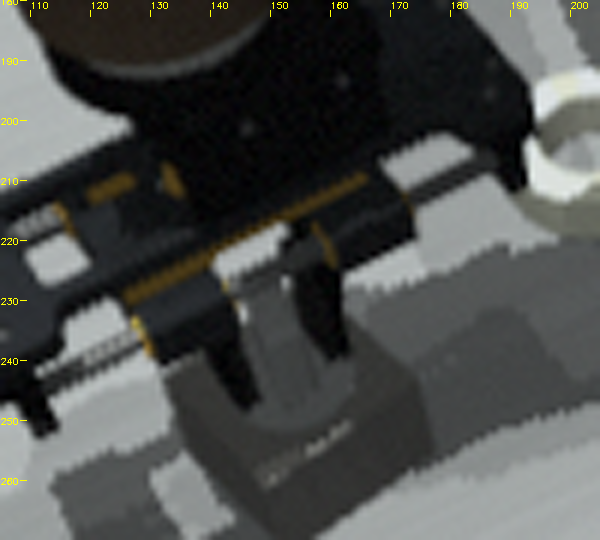

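move_arm(
  series=[
    [[0, 0, 0, 0, 0, 0, -1], [0, 0, 0, 0, 0, 0, -1], [0, 0, 0, 0, 0, 0, -1], [0, 0, 0, 0, 0, 0, -1], [0, 0, 0, 0, 0, 0, -1]],
  ],
)

```text
time_s: 5.48
tcp_pos: [0.438, -0.2475, 0.0565]
ee_rot: [[0.082, -0.997, -0.0], [-0.997, -0.082, 0.0], [-0.0, 0.0, -1.0]]
wrist_force: [-0.4, 0.6, 0.2]
gripper_width: 0.158
```

```bash
python3 - <<'E'
from h import *
goto(.438,-.2475,.20,-85)
E
```

```text
t 5.47 tcp [ 0.438  -0.2475  0.0565] yaw -85.32 zax [-1.e-04  0.e+00 -1.e+00] w 0.158 F [-0.4  0.6  0.2] q [-11.   21.4 -28.6  -0.  -39.9 105.6]
tool d cm [ -0.    -0.   -14.35] wz -0.32
```

move_arm(
  series=[
    [[0, 0, -3.5, 0, 0, 0, -1], [0, 0, -3.6, 0, 0, 0, -1], [0, 0, -3.6, 0, 0, 0, -1], [0, 0, -3.6, 0, 0, 0, -1], [0, 0, 0, 0, 0, 9.9, -1], [0, 0, 0, 0, 0, 9.9, -1], [0, 0, 0, 0, 0, 9.9, -1], [0, 0, 0, 0, 0, 9.9, -1], [0, 0, 0, 0, 0, 9.9, -1], [0, 0, 0, 0, 0, 9.9, -1], [0, 0, 0, 0, 0, 9.9, -1], [0, 0, 0, 0, 0, 9.9, -1]],
  ],
)

```text
time_s: 6.98
tcp_pos: [0.4378, -0.2475, 0.1993]
ee_rot: [[-0.965, -0.261, -0.0], [-0.261, 0.965, 0.0], [0.0, 0.0, -1.0]]
wrist_force: [0.3, 0.1, -0.2]
gripper_width: 0.16
```

```bash
python3 - <<'E'
from h import *
goto(.5845,-.0876,.18,-174)
E
```

```text
t 6.97 tcp [ 0.4378 -0.2475  0.1993] yaw -164.85 zax [-4.e-04  3.e-04 -1.e+00] w 0.16 F [ 0.3  0.1 -0.2] q [-11.   11.3 -18.4  -0.  -60.3  26.1]
tool d cm [-18.34  11.6    1.93] wz 9.15
```

move_arm(
  series=[
    [[-2.6, 1.65, 0, 0, 0, 0, -1], [-2.6, 1.65, 0, 0, 0, 0, -1], [-2.6, 1.65, 0, 0, 0, 0, -1], [-2.6, 1.65, 0, 0, 0, 0, -1], [-2.6, 1.65, 0, 0, 0, 0, -1], [-2.6, 1.65, 0, 0, 0, 0, -1], [-2.74, 1.7, 0, 0, 0, 0, -1], [0, 0, 1.5, 0, 0, 9.15, -1], [0, 0, 1.5, 0, 0, 0, -1], [0, 0, 0, 0, 0, 0, -1]],
  ],
)

```text
time_s: 8.22
tcp_pos: [0.5824, -0.0871, 0.1677]
ee_rot: [[-0.994, -0.112, -0.004], [-0.112, 0.994, -0.0], [0.004, 0.0, -1.0]]
wrist_force: [-0.3, -0.3, -0.4]
gripper_width: 0.157
```

```bash
cat > k.py <<'E'
from fit import *
def look(tag,off=.0435):
    t=cap("top");s=cap("scene");pickle.dump((t,s),open(f"c_{tag}.pkl","wb"))
    p=r.sense();R=p["ee_rot"];o=p["tcp_pos"]
    k0=o-np.array([0,0,off])
    e=[k0+R@np.array([0,q*.012,0]) for q in(-1,1)]
    z=[a+[0,0,.106-a[2]] for a in e]
    col=circ(k0[0],k0[1],k0[2]+.032,.023)
    print("edge proj s",proj(s,e).round(1).tolist(),"edge at slot",proj(s,z).round(1).tolist())
    overlay(s,222,180,322,255,[(np.array(e),(0,0,255)),(np.array(z),(0,255,0)),(col,(0,255,255))],"o_"+tag)
    crop(s,222,180,322,255,"s_"+tag)
E
python3 - <<'E'
from k import *
goto(.5845,-.0876,.15,-174)
look("a")
E
```

```text
disp [ 0.57989196 -0.02698137] [3.67333392 4.24785241] -0.021042214796655977
[-0.9  0.   0.9 -1.1 -1.7 -0.6 -0.2 -2.  -0.4 -0.4  0.5 -0.9  0.8 -0.7
 -0.8  0.3 -0.2 -0.8 -0.3 -1.   0.4 -0.3 -0.9 -2.  -0.2 -0.6 -0.6 -1.4
 -0.4  7.3  0.1 -0.9 -1.4  0.3 -1.5 -1.2 -1.8 -0.3  1.1 -1.4  0.6  0. ]
disp [ 0.57854804 -0.02694591] [2.712658   8.80464361] -0.022230433074901128
disp [ 0.58170682 -0.02668238] [ 3.96310728 -2.61471334] -0.021361028612850632
slot [[ 0.5838001  -0.08785605  0.106     ]]
stand [ 0.43587216 -0.24664316] 12.760230166377564
[ 1.4 -1.3  0.4 -1.2 -0.6 -0.4 -0.6 -1.2 -0.3 -0.8  0.5 -0.6  0.  -0.8]
stand [ 0.43324065 -0.24534292] 14.021234772915959
stand [ 0.4379419  -0.24729695] 12.731519851473879
collar t [ 0.43566337 -0.24755523  0.049     ] s [ 0.4412503  -0.24754571  0.049     ]
jar t [0.43825608 0.20661516 0.06      ]
jar mouth s [0.44218823 0.20905747 0.095     ]
t 8.22 tcp [ 0.5824 -0.0871  0.1677] yaw -173.58 zax [-4.1e-03 -2.0e-04 -1.0e+00] w 0.157 F [-0.3 -0.3 -0.4] q [  7.2  21.2  -9.2  -0.  -59.9  -0.8]
tool d cm [-0.21 -0.07  1.77] wz 0.42
edge proj s [[248.2, 239.0], [258.2, 232.9]] edge at slot [[248.4, 245.2], [258.3, 239.1]]
```

View pics/s_a.png

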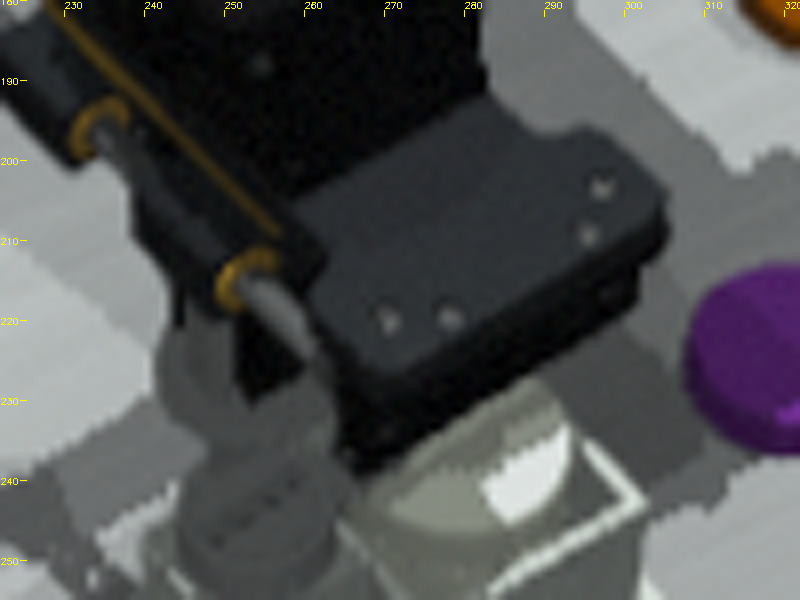

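View pics/o_a.png

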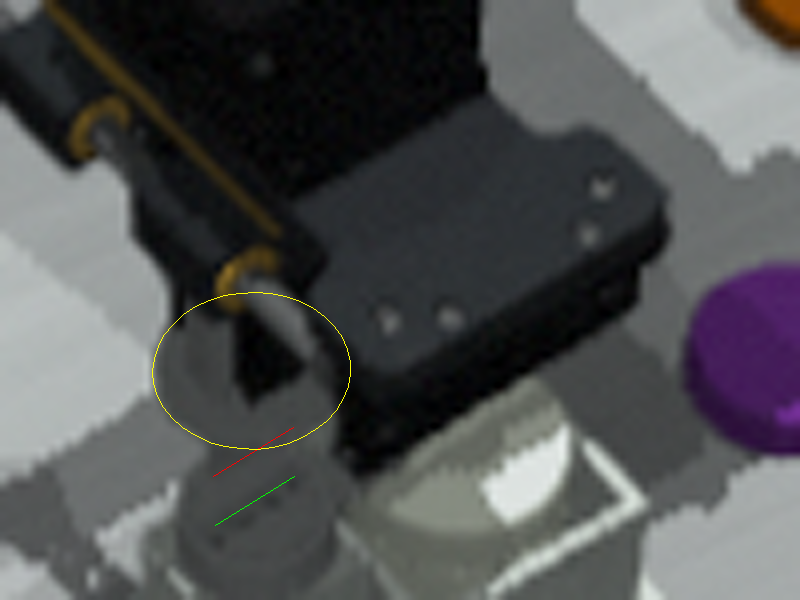

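```bash
sed -i 's/^    print("disp"/    0 and print("disp"/;s/^    if only is None: Q=q;print.*/    if only is None: Q=q/;s/^print/0 and print/;s/;print("stand".*//;s/K=k;print.*/K=k/' fit.py
python3 - <<'E'
from k import *
t,s=pickle.load(open("c0.pkl","rb"))
im=s["color"];im=cv2.convertScaleAbs(im,alpha=1.2,beta=0)
crop(dict(s,color=im),237,227,267,257,"z_s",20)
crop(t,305,177,335,202,"z_t",20)
for (u,v) in ((246,246.5),(258.5,239.5),(252.2,243)): print(ray(s,u,v,.106))
E
```

```text
[ 0.58531664 -0.10474614  0.106     ]
[ 0.58352376 -0.07556522  0.106     ]
[ 0.58437561 -0.09033372  0.106     ]
```

View pics/z_s.png

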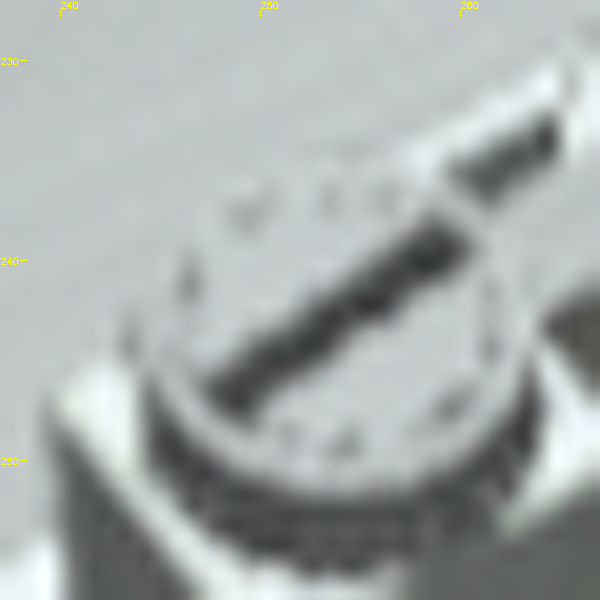

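View pics/z_t.png

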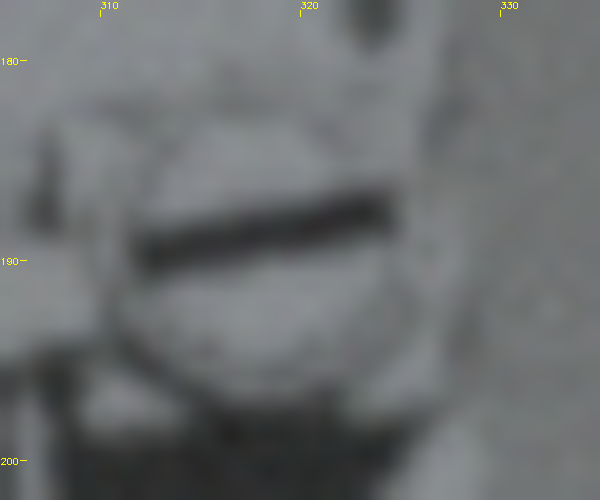

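```bash
sed -i 's/(proj(c,W(p,L))-U)/(proj(c,W(p,L))-np.array(U)+.5)/g; s/,(282.5,221)\]/,(282.5,228)]/' fit.py; python3 - <<'E'
from fit import *
for only in(None,t,s):
    q=least_squares(f,[.577,-.024,-.05,0,-.03],args=(only,),loss="soft_l1").x
    k=least_squares(g,[.437,-.245,.2],args=(only,)).x
    print(q[:2].round(4),np.degrees(q[2:4]).round(1),"slot",W(q,[0,-.061,.106]).round(4),"stand",k[:2].round(4),np.degrees(k[2]).round(1))
a,b=ray(s,246.7,246.2,.106),ray(s,259.5,238.5,.106);print("s slot",a,b,(a+b)/2)
a,b=ray(t,311.3,189.3,.106),ray(t,324.2,186.9,.106);print("t slot",a,b,(a+b)/2)
print(ray(s,330.5,150,.095))
E
```

```text
[ 0.58   -0.0263] [3.4 4.3] slot [[ 0.5837 -0.0872  0.106 ]] stand [ 0.4355 -0.2465] 12.9
[ 0.5798 -0.0258] [2.7 8.8] slot [[ 0.5827 -0.0867  0.106 ]] stand [ 0.4345 -0.2442] 14.0
[ 0.5803 -0.0269] [ 3.9 -2.6] slot [[ 0.5845 -0.0877  0.106 ]] stand [ 0.4362 -0.2477] 12.8
s slot [ 0.58540546 -0.10323984  0.106     ] [ 0.58246478 -0.07265075  0.106     ] [ 0.58393512 -0.08794529  0.106     ]
t slot [ 0.58088565 -0.07222975  0.106     ] [ 0.58620226 -0.10317089  0.106     ] [ 0.58354396 -0.08770032  0.106     ]
[0.4401734  0.20908585 0.095     ]
```

move_arm(
  series=[
    [[-0.1, -0.05, 0.8, 0, 0, 0, -1], [0, 0, 0.5, 0, 0, -0.5, -1], [0, 0, 0, 0, 0, 0, -1]],
  ],
)

```text
time_s: 8.7
tcp_pos: [0.5845, -0.0873, 0.156]
ee_rot: [[-0.993, -0.119, -0.001], [-0.119, 0.993, -0.0], [0.001, 0.0, -1.0]]
wrist_force: [-0.0, 0.1, -0.0]
gripper_width: 0.159
```

```bash
python3 - <<'E'
from k import *
goto(.5838,-.0878,.152,-173)
look("b")
E
```

```text
t 8.7 tcp [ 0.5845 -0.0873  0.156 ] yaw -173.16 zax [-0.0011 -0.     -1.    ] w 0.159 F [-0.   0.1 -0. ] q [  7.2  21.9  -9.9  -0.  -58.3  -0.3]
tool d cm [ 0.07 -0.04  0.4 ] wz -0.16
edge proj s [[248.7, 243.5], [258.6, 237.3]] edge at slot [[248.8, 245.7], [258.6, 239.4]]
```

View pics/o_b.png

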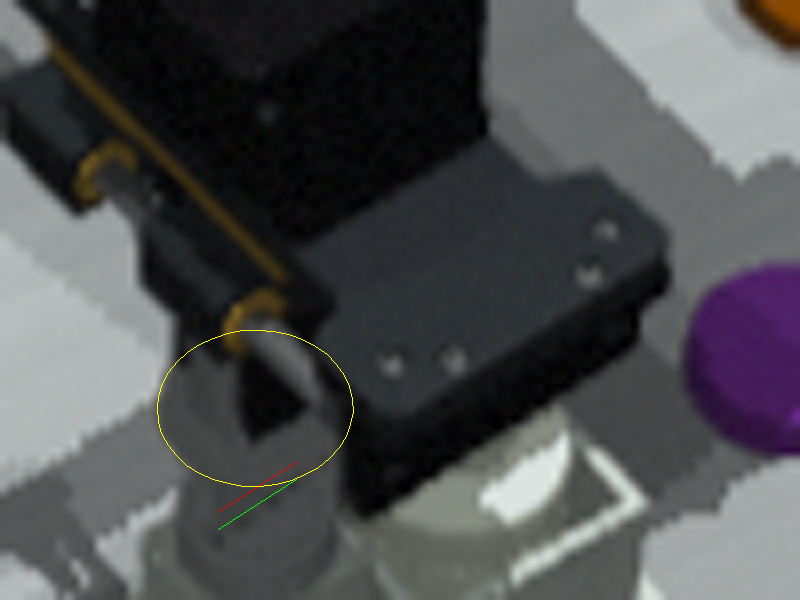

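move_arm(
  series=[
    [[0.07, -0.04, 0.3, 0, 0, 0, -1], [0, 0, 0.3, 0, 0, 0, -1], [0, 0, 0.3, 0, 0, 0, -1], [0, 0, 0, 0, 0, 0, -1]],
  ],
)

```text
time_s: 9.3
tcp_pos: [0.584, -0.0877, 0.1472]
ee_rot: [[-0.993, -0.119, -0.001], [-0.119, 0.993, -0.0], [0.001, 0.0, -1.0]]
wrist_force: [0.2, -0.2, -0.4]
gripper_width: 0.158
```

```bash
python3 - <<'E'
from k import *
goto(.5838,-.0878,.1405,-173)
E
```

```text
t 9.3 tcp [ 0.584  -0.0877  0.1472] yaw -173.17 zax [-8.e-04 -1.e-04 -1.e+00] w 0.158 F [ 0.2 -0.2 -0.4] q [  7.2  22.4 -10.6  -0.  -57.1  -0.3]
tool d cm [ 0.02 -0.01  0.67] wz -0.17
```

move_arm(
  series=[
    [[0, 0, 0.3, 0, 0, 0, -1], [0, 0, 0.25, 0, 0, 0, -1], [0, 0, 0, 0, 0, 0, -1]],
  ],
)

```text
time_s: 9.68
tcp_pos: [0.5841, -0.0877, 0.1417]
ee_rot: [[-0.993, -0.119, -0.001], [-0.119, 0.993, -0.0], [0.001, 0.0, -1.0]]
wrist_force: [-0.7, -0.8, -1.7]
gripper_width: 0.159
```

```bash
python3 - <<'E'
from k import *
goto(.5838,-.0878,.1405,-173)
look("c")
E
```

```text
t 9.68 tcp [ 0.5841 -0.0877  0.1417] yaw -173.17 zax [-6.e-04 -0.e+00 -1.e+00] w 0.159 F [-0.7 -0.8 -1.7] q [  7.2  22.7 -11.   -0.  -56.4  -0.3]
tool d cm [ 0.03 -0.01  0.12] wz -0.17
edge proj s [[248.5, 247.7], [258.3, 241.5]] edge at slot [[248.4, 245.5], [258.2, 239.3]]
```

View pics/o_c.png

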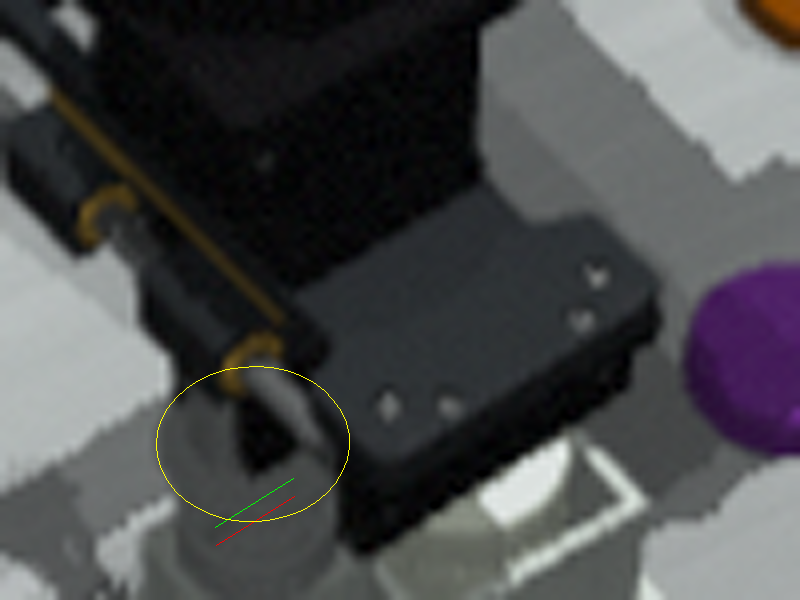

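move_arm(
  series=[
    [[0, 0, 0, 0, 0, -9, -1], [0, 0, 0, 0, 0, -9, -1], [0, 0, 0, 0, 0, -9, -1], [0, 0, 0, 0, 0, -9, -1], [0, 0, 0, 0, 0, -9, -1], [0, 0, 0, 0, 0, -9, -1], [0, 0, 0, 0, 0, -9, -1], [0, 0, 0, 0, 0, -9, -1], [0, 0, 0, 0, 0, -9, -1], [0, 0, 0, 0, 0, 0, -1]],
  ],
)

```text
time_s: 11.02
tcp_pos: [0.5847, -0.0872, 0.1422]
ee_rot: [[-0.04, -0.999, 0.001], [-0.999, 0.04, 0.001], [-0.001, -0.001, -1.0]]
wrist_force: [1.1, 1.8, -0.6]
gripper_width: 0.152
```

```bash
python3 - <<'E'
from k import *
goto(.5838,-.0878,.1405,-83)
print(r.sense()["moment"])
look("d")
E
```

```text
t 11.03 tcp [ 0.5847 -0.0872  0.1422] yaw -92.27 zax [ 1.2e-03  7.0e-04 -1.0e+00] w 0.152 F [ 1.1  1.8 -0.6] q [  7.2  22.6 -10.9  -0.  -56.4  80.6]
tool d cm [0.06 0.09 0.17] wz -9.27
[ 0.60346864 -0.07819118 -0.05514229]
edge proj s [[256.6, 249.0], [250.8, 240.3]] edge at slot [[256.6, 246.9], [250.8, 238.1]]
```

View pics/s_d.png

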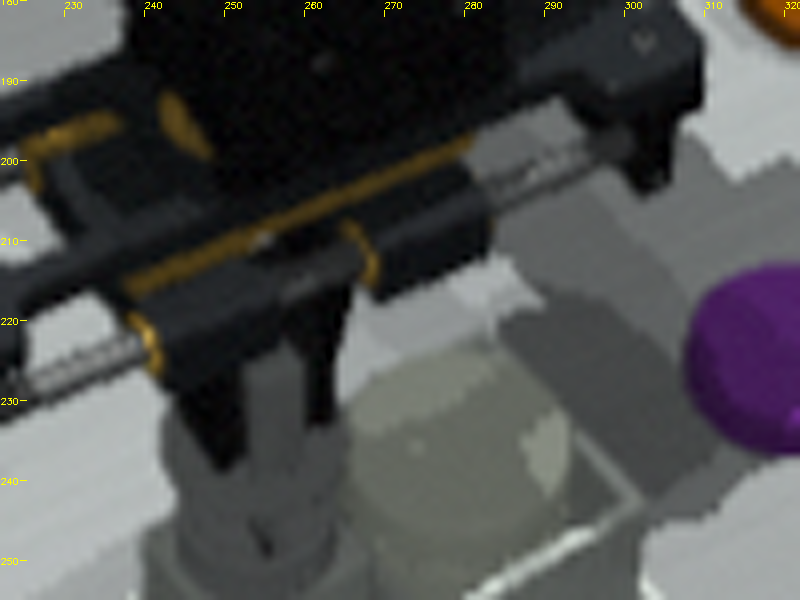

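move_arm(
  series=[
    [[0.05, 0.05, 0, 0, 0, -4, -1], [0, 0, 0, 0, 0, -4, -1], [0, 0, 0, 0, 0, 0, -1], [0, 0, 0, 0, 0, 0, -1]],
  ],
)

```text
time_s: 11.62
tcp_pos: [0.5845, -0.0874, 0.1422]
ee_rot: [[0.099, -0.995, 0.002], [-0.995, -0.099, 0.001], [-0.001, -0.002, -1.0]]
wrist_force: [2.1, 5.6, -0.5]
gripper_width: 0.159
```

```bash
python3 - <<'E'
from k import *
goto(.5838,-.0878,.19,-85.3)
print(r.sense()["moment"])
E
```

```text
t 11.62 tcp [ 0.5845 -0.0874  0.1422] yaw -84.3 zax [ 0.0021  0.0012 -1.    ] w 0.159 F [ 2.1  5.6 -0.5] q [  7.2  22.6 -11.   -0.1 -56.3  88.6]
tool d cm [ 0.03  0.06 -4.78] wz 1.0
[ 1.62648574 -0.45243664 -0.02001942]
```

move_arm(
  series=[
    [[0, 0, 0, 0, 0, 2.5, -1], [0, 0, -0.4, 0, 0, 0, -1], [0, 0, -0.5, 0, 0, 0, -1], [0, 0, -0.5, 0, 0, 0, -1], [0, 0, -1.5, 0, 0, 0, -1], [0, 0, -2.5, 0, 0, 0, -1], [0, 0, -1, 0, 0, 0, -1]],
  ],
)

```text
time_s: 12.5
tcp_pos: [0.5846, -0.0885, 0.2087]
ee_rot: [[0.058, -0.998, 0.004], [-0.998, -0.058, -0.0], [0.001, -0.004, -1.0]]
wrist_force: [-0.2, 1.4, -0.9]
gripper_width: 0.157
```

```bash
python3 - <<'E'
from k import *
goto(.437,-.247,.205,-85.3)
look("e")
E
```

```text
t 12.5 tcp [ 0.5846 -0.0885  0.2087] yaw -86.67 zax [ 4.e-03 -4.e-04 -1.e+00] w 0.157 F [-0.2  1.4 -0.9] q [  7.1  19.2  -5.9   0.1 -64.7  86.2]
tool d cm [14.96 15.66  0.32] wz -1.37
edge proj s [[256.2, 228.3], [249.0, 219.9]] edge at slot [[256.5, 246.7], [249.7, 238.5]]
```

View pics/s_e.png

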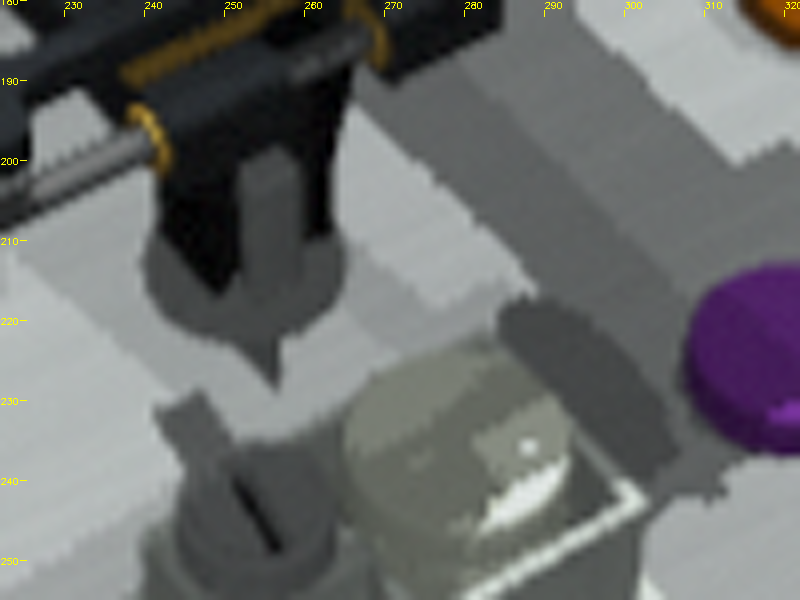

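```bash
python3 - <<'E'
from k import *
t,s=pickle.load(open("c_e.pkl","rb"))
a,b=ray(s,250.1,239.5,.106),ray(s,256,248.7,.106);d=a-b
print(a,b,"slot yaw",np.degrees(np.arctan2(d[1],d[0])), "open latch deg approx (ear dir) ",np.degrees(np.arctan2(-d[1],-d[0])))
E
```

```text
[ 0.57500039 -0.08961021  0.106     ] [ 0.59977953 -0.09086823  0.106     ] slot yaw 177.09361719368528 open latch deg approx (ear dir)  -2.9063828063147343
```

move_arm(
  series=[
    [[2.14, 2.24, 0.05, 0, 0, 0, -1], [2.14, 2.24, 0, 0, 0, 0, -1], [2.14, 2.24, 0, 0, 0, 0, -1], [2.14, 2.24, 0, 0, 0, 0, -1], [2.14, 2.24, 0, 0, 0, 0, -1], [2.14, 2.24, 0, 0, 0, 0, -1], [2.12, 2.24, 0, 0, 0, 0, -1], [0, 0, 0, 0, 0, -1.4, -1], [0, 0, 2, 0, 0, 0, -1], [0, 0, 2, 0, 0, 0, -1], [0, 0, 2, 0, 0, 0, -1], [0, 0, 0, 0, 0, 0, -1]],
  ],
)

```text
time_s: 14.1
tcp_pos: [0.435, -0.2458, 0.1438]
ee_rot: [[0.083, -0.997, -0.004], [-0.997, -0.083, 0.001], [-0.002, 0.004, -1.0]]
wrist_force: [-0.1, -0.4, -0.3]
gripper_width: 0.157
```

```bash
python3 - <<'E'
from k import *
goto(.437,-.2473,.0565,-85.3)
s=cap("scene");crop(s,105,180,205,270,"s_f")
E
```

```text
t 14.1 tcp [ 0.435  -0.2458  0.1438] yaw -85.22 zax [-0.0045  0.0012 -1.    ] w 0.157 F [-0.1 -0.4 -0.3] q [-10.8  14.4 -23.2  -0.  -52.7 105.6]
tool d cm [ 0.18 -0.23  8.73] wz 0.08
```

View pics/s_f.png

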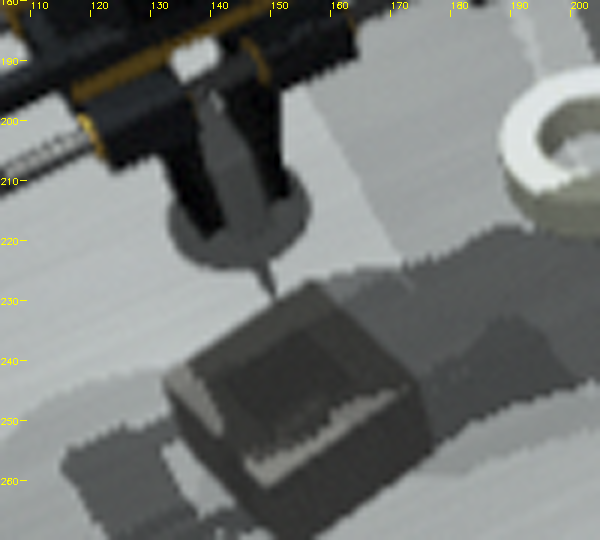

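move_arm(
  series=[
    [[0.18, -0.23, 0, 0, 0, 0, -1], [0, 0, 1.5, 0, 0, 0, -1], [0, 0, 1.0, 0, 0, 0, -1], [0, 0, 0, 0, 0, 0, -1], [0, 0, 0, 0, 0, 0, -1]],
  ],
)

```text
time_s: 14.78
tcp_pos: [0.4384, -0.2483, 0.1205]
ee_rot: [[0.083, -0.997, -0.0], [-0.997, -0.083, -0.0], [0.0, 0.0, -1.0]]
wrist_force: [0.6, 0.5, -0.6]
gripper_width: 0.161
```

```bash
python3 - <<'E'
from k import *
goto(.437,-.2473,.0575,-85.3)
print(ray(s,151,243,.045))
s=cap("scene");crop(s,105,180,205,270,"s_g")
E
```

```text
t 14.78 tcp [ 0.4384 -0.2483  0.1205] yaw -85.26 zax [-1.e-04 -2.e-04 -1.e+00] w 0.161 F [ 0.6  0.5 -0.6] q [-11.   16.3 -24.5   0.  -49.2 105.8]
tool d cm [-0.12  0.13  6.3 ] wz 0.04
[ 0.43579322 -0.25102317  0.045     ]
```

View pics/s_g.png

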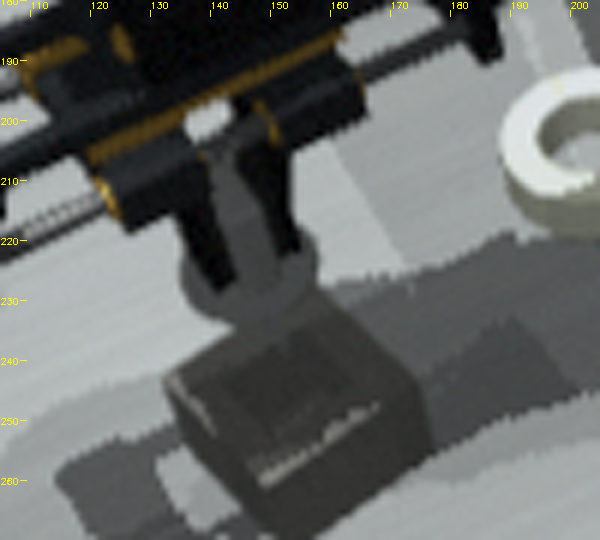

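move_arm(
  series=[
    [[-0.1, 0.1, 0, 0, 0, 0, -1], [0, 0, 1.2, 0, 0, 0, -1], [0, 0, 1.2, 0, 0, 0, -1], [0, 0, 0, 0, 0, 0, -1], [0, 0, 0, 0, 0, 0, -1]],
  ],
)

```text
time_s: 15.45
tcp_pos: [0.4373, -0.2474, 0.0964]
ee_rot: [[0.083, -0.997, -0.0], [-0.997, -0.083, -0.0], [0.0, 0.0, -1.0]]
wrist_force: [-0.1, -0.4, -1.0]
gripper_width: 0.157
```

```bash
python3 - <<'E'
from k import *
goto(.437,-.2473,.0575,-85.3)
E
```

```text
t 15.45 tcp [ 0.4373 -0.2474  0.0964] yaw -85.26 zax [-3.e-04 -1.e-04 -1.e+00] w 0.157 F [-0.1 -0.4 -1. ] q [-10.9  18.  -26.3   0.  -45.6 105.7]
tool d cm [-0.01  0.03  3.89] wz 0.04
```

move_arm(
  series=[
    [[0, 0, 1.0, 0, 0, 0, -1], [0, 0, 1.0, 0, 0, 0, -1], [0, 0, 1.0, 0, 0, 0, -1], [0, 0, 0.6, 0, 0, 0, -1], [0, 0, 0.2, 0, 0, 0, -1], [0, 0, 0, 0, 0, 0, -1]],
  ],
)

```text
time_s: 16.2
tcp_pos: [0.4373, -0.2474, 0.0585]
ee_rot: [[0.083, -0.997, 0.0], [-0.997, -0.083, -0.0], [0.0, -0.0, -1.0]]
wrist_force: [-0.1, 0.7, -1.1]
gripper_width: 0.158
```

```bash
python3 - <<'E'
from k import *
goto(.437,-.2473,.0575,-85.3)
s=cap("scene");crop(s,105,180,205,270,"s_h")
E
```

```text
t 16.2 tcp [ 0.4373 -0.2474  0.0585] yaw -85.27 zax [ 0.e+00 -1.e-04 -1.e+00] w 0.158 F [-0.1  0.7 -1.1] q [-10.9  21.2 -28.6   0.  -40.2 105.7]
tool d cm [-0.01  0.03  0.1 ] wz 0.03
```

View pics/s_h.png

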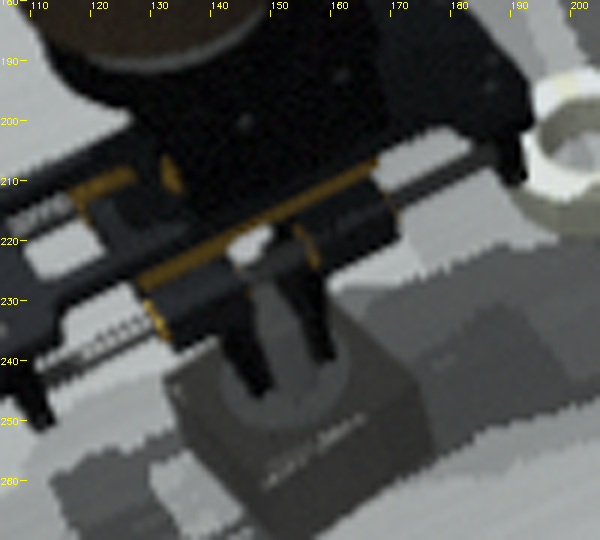

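move_arm(
  series=[
    [[0, 0, 0.15, 0, 0, 0, -1], [0, 0, 0, 0, 0, 0, -1], [0, 0, 0, 0, 0, 0, 0], [0, 0, 0, 0, 0, 0, 0.2], [0, 0, 0, 0, 0, 0, 0.5], [0, 0, 0, 0, 0, 0, 1], [0, 0, 0, 0, 0, 0, 1], [0, 0, 0, 0, 0, 0, 1], [0, 0, 0, 0, 0, 0, 1], [0, 0, 0, 0, 0, 0, 1]],
  ],
)

```text
time_s: 17.5
tcp_pos: [0.4372, -0.2473, 0.057]
ee_rot: [[0.082, -0.997, -0.0], [-0.997, -0.082, 0.0], [-0.0, 0.0, -1.0]]
wrist_force: [-0.3, -0.1, 0.3]
gripper_width: 0.957
```

```bash
python3 - <<'E'
from k import *
goto(.437,-.2473,.17,-85.3)
s=cap("scene");crop(s,105,180,205,270,"s_i")
E
```

```text
t 17.5 tcp [ 0.4372 -0.2473  0.057 ] yaw -85.27 zax [-1.e-04  0.e+00 -1.e+00] w 0.957 F [-0.3 -0.1  0.3] q [-10.9  21.3 -28.7   0.  -40.  105.7]
tool d cm [ -0.     0.02 -11.3 ] wz 0.03
```

View pics/s_i.png

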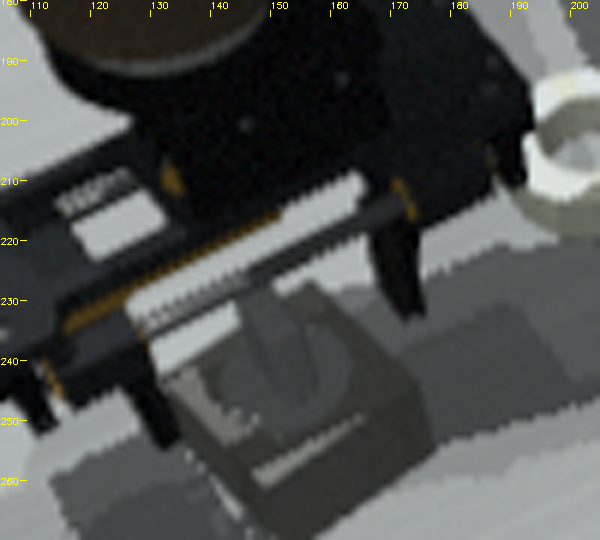

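move_arm(
  series=[
    [[0, 0, -2, 0, 0, 0, 1], [0, 0, -3.0, 0, 0, 0, 1], [0, 0, -3.6, 0, 0, 0, 1], [0, 0, -3.6, 0, 0, 10, 1], [0, 0, 0, 0, 0, 10, 1], [0, 0, 0, 0, 0, 10, 1], [0, 0, 0, 0, 0, 10, 1], [0, 0, 0, 0, 0, 10, 1], [0, 0, 0, 0, 0, 10, 1], [0, 0, 0, 0, 0, 10, 1], [0, 0, 0, 0, 0, 10, 1], [0, 0, 0, 0, 0, 10, 1]],
  ],
)

```text
time_s: 19.05
tcp_pos: [0.4371, -0.2473, 0.179]
ee_rot: [[-0.997, -0.077, -0.0], [-0.077, 0.997, 0.0], [0.0, 0.0, -1.0]]
wrist_force: [0.2, -0.5, -0.5]
gripper_width: 0.996
```

```bash
python3 - <<'E'
from k import *
goto(.580,-.0263,.18,-176.6)
s=cap("scene");crop(s,105,180,205,270,"s_j")
E
```

```text
t 19.05 tcp [ 0.4371 -0.2473  0.179 ] yaw -175.6 zax [-1.e-04  1.e-04 -1.e+00] w 0.996 F [ 0.2 -0.5 -0.5] q [-10.9  12.3 -20.2  -0.  -57.4  15.3]
tool d cm [-15.94  20.94  -0.1 ] wz 1.0
```

View pics/s_j.png

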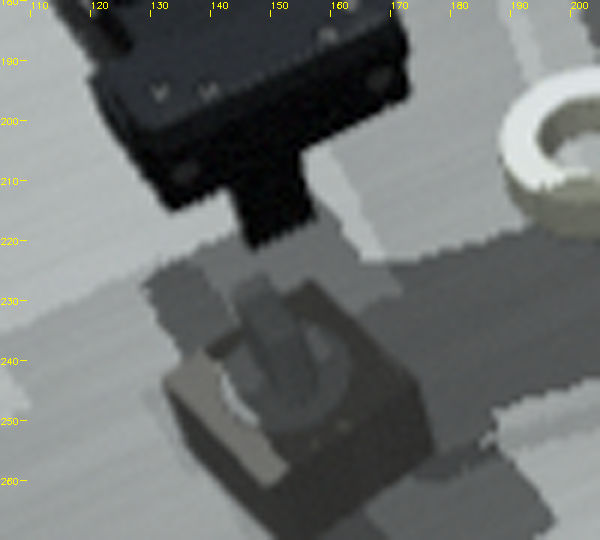

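move_arm(
  series=[
    [[-2.0, 2.62, 0, 0, 0, 0, 1], [-2.0, 2.62, 0, 0, 0, 0, 1], [-2.0, 2.62, 0, 0, 0, 0, 1], [-2.0, 2.62, 0, 0, 0, 0, 1], [-2.0, 2.62, 0, 0, 0, 0, 1], [-2.0, 2.62, 0, 0, 0, 0, 1], [-2.0, 2.62, 0, 0, 0, 0, 1], [-1.94, 2.6, 0, 0, 0, 1, 1], [0, 0, 2, 0, 0, 0, 1], [0, 0, 2, 0, 0, 0, 1], [0, 0, 0, 0, 0, 0, 1], [0, 0, 0, 0, 0, 0, 1]],
  ],
)

```text
time_s: 20.6
tcp_pos: [0.5793, -0.0256, 0.1398]
ee_rot: [[-0.998, -0.066, 0.001], [-0.066, 0.998, -0.0], [-0.001, -0.0, -1.0]]
wrist_force: [-0.1, -0.3, 0.4]
gripper_width: 1.001
```

```bash
python3 - <<'E'
from k import *
goto(.580,-.0263,.0745,-176.6)
s=cap("scene");crop(s,222,180,322,255,"s_k")
E
```

```text
t 20.6 tcp [ 0.5793 -0.0256  0.1398] yaw -176.2 zax [ 1.2e-03 -2.0e-04 -1.0e+00] w 1.001 F [-0.1 -0.3  0.4] q [ 13.5  21.8 -12.8   0.  -55.4  -9.7]
tool d cm [-0.05 -0.08  6.53] wz 0.4
```

View pics/s_k.png

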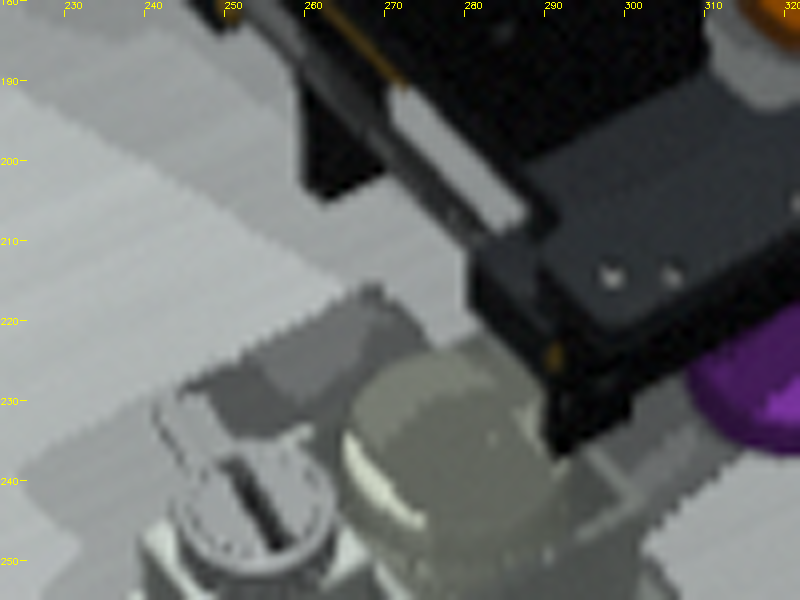

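move_arm(
  series=[
    [[-0.05, -0.07, 2, 0, 0, 0.4, 1], [0, 0, 2, 0, 0, 0, 1], [0, 0, 1.4, 0, 0, 0, 1], [0, 0, 0.8, 0, 0, 0, 1], [0, 0, 0.2, 0, 0, 0, 1], [0, 0, 0, 0, 0, 0, 1]],
  ],
)

```text
time_s: 21.4
tcp_pos: [0.5797, -0.0261, 0.0755]
ee_rot: [[-0.998, -0.058, 0.001], [-0.058, 0.998, 0.0], [-0.001, -0.0, -1.0]]
wrist_force: [-0.5, -1.2, -0.1]
gripper_width: 1.0
```

```bash
python3 - <<'E'
from k import *
goto(.580,-.0263,.0755,-176.6)
s=cap("scene");crop(s,222,180,322,255,"s_l")
E
```

```text
t 21.4 tcp [ 0.5797 -0.0261  0.0755] yaw -176.66 zax [ 9.e-04  0.e+00 -1.e+00] w 1.0 F [-0.5 -1.2 -0.1] q [ 13.4  26.  -16.7   0.  -47.2 -10.1]
tool d cm [-0.02 -0.02 -0.  ] wz -0.06
```

View pics/s_l.png

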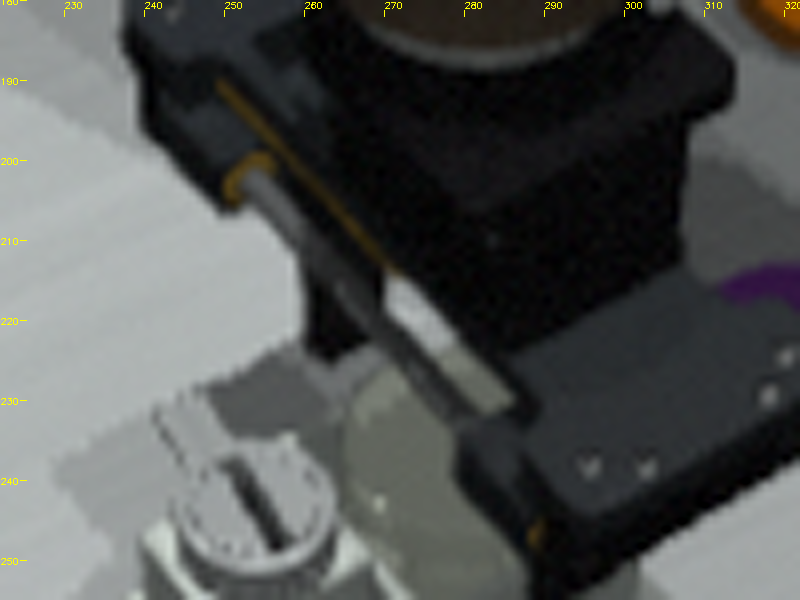

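move_arm(
  series=[
    [[0, 0, 0.1, 0, 0, 0, -1], [0, 0, 0, 0, 0, 0, -1], [0, 0, 0, 0, 0, 0, -1], [0, 0, 0, 0, 0, 0, -1], [0, 0, 0, 0, 0, 0, -1], [0, 0, 0, 0, 0, 0, -1], [0, 0, 0, 0, 0, 0, -1], [0, 0, 0, 0, 0, 0, -1]],
  ],
)

```text
time_s: 22.45
tcp_pos: [0.5794, -0.0262, 0.0741]
ee_rot: [[-0.998, -0.058, 0.0], [-0.058, 0.998, 0.0], [-0.0, 0.0, -1.0]]
wrist_force: [0.3, -0.1, -0.6]
gripper_width: 0.673
```

```bash
python3 - <<'E'
from k import *
goto(.440,.209,.20,-176.6)
E
```

```text
t 22.45 tcp [ 0.5794 -0.0262  0.0741] yaw -176.67 zax [ 1.e-04  0.e+00 -1.e+00] w 0.673 F [ 0.3 -0.1 -0.6] q [ 13.4  26.1 -16.8   0.  -47.1 -10.1]
tool d cm [ 12.55  24.29 -12.6 ] wz -0.07
```

move_arm(
  series=[
    [[0, 0, -0.5, 0, 0, 0, -1], [0, 0, -1, 0, 0, 0, -1], [0, 0, -2, 0, 0, 0, -1], [0, 0, -3, 0, 0, 0, -1], [0, 0, -3, 0, 0, 0, -1], [0, 0, -3, 0, 0, 0, -1], [0, 0, 0, 0, 0, 0, -1]],
  ],
)

```text
time_s: 23.32
tcp_pos: [0.581, -0.026, 0.2026]
ee_rot: [[-0.998, -0.058, 0.007], [-0.058, 0.998, 0.001], [-0.007, 0.001, -1.0]]
wrist_force: [0.7, -0.4, -0.7]
gripper_width: 0.675
```

```bash
python3 - <<'E'
from k import *
goto(.440,.209,.20,-176.6)
s=cap("scene");crop(s,222,150,322,265,"s_m",5)
E
```

```text
t 23.32 tcp [ 0.581  -0.026   0.2026] yaw -176.65 zax [ 7.e-03  9.e-04 -1.e+00] w 0.675 F [ 0.7 -0.4 -0.7] q [ 13.4  18.5  -7.9   0.  -63.2 -10.1]
tool d cm [12.7  24.28  0.19] wz -0.05
```

View pics/s_m.png

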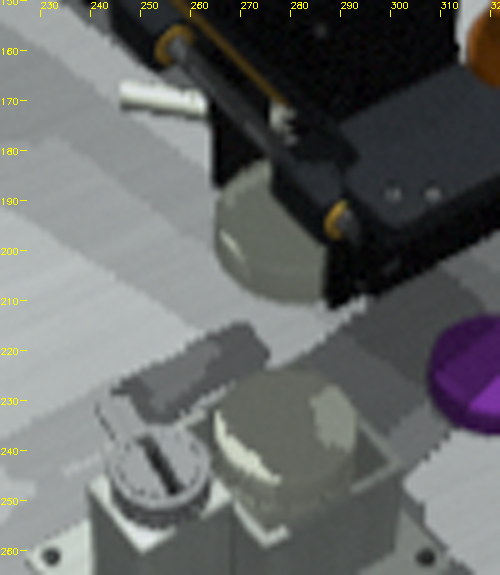

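move_arm(
  series=[
    [[1.58, 3.04, 0, 0, 0, 0, -1], [1.58, 3.04, 0, 0, 0, 0, -1], [1.58, 3.04, 0, 0, 0, 0, -1], [1.58, 3.04, 0, 0, 0, 0, -1], [1.58, 3.04, 0, 0, 0, 0, -1], [1.58, 3.04, 0, 0, 0, 0, -1], [1.58, 3.04, 0, 0, 0, 0, -1], [1.58, 3.0, 0, 0, 0, 0, -1], [0, 0, 2, 0, 0, 0, -1], [0, 0, 2, 0, 0, 0, -1], [0, 0, 0, 0, 0, 0, -1], [0, 0, 0, 0, 0, 0, -1]],
  ],
)

```text
time_s: 24.88
tcp_pos: [0.4393, 0.2089, 0.1592]
ee_rot: [[-0.998, -0.058, 0.0], [-0.058, 0.998, -0.0], [-0.0, -0.0, -1.0]]
wrist_force: [0.2, -0.5, -0.8]
gripper_width: 0.673
```

```bash
python3 - <<'E'
from k import *
goto(.440,.209,.1065,-176.6)
t=cap("top");s=cap("scene");pickle.dump((t,s),open("c_n.pkl","wb"))
o=r.sense()["tcp_pos"];b=o[2]-.0061
j=(.440,.209)
D=[(circ(o[0],o[1],b,.03),(0,0,255)),(circ(o[0],o[1],b+.018,.03),(0,255,255)),(circ(*j,.095,.027),(0,255,0))]
overlay(s,285,95,375,185,D,"o_n");crop(s,285,95,375,185,"s_n")
E
```

```text
t 24.88 tcp [0.4393 0.2089 0.1592] yaw -176.67 zax [ 1.e-04 -3.e-04 -1.e+00] w 0.673 F [ 0.2 -0.5 -0.8] q [ 44.6  12.  -23.9   0.  -54.1 -41.3]
tool d cm [-0.07  0.01  5.27] wz -0.07
```

View pics/o_n.png

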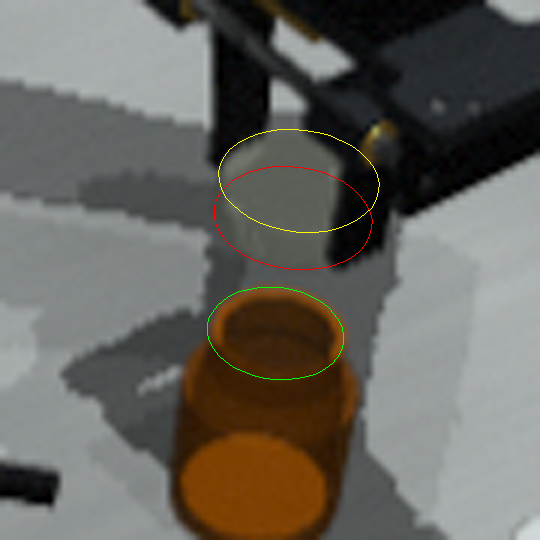

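View pics/s_n.png

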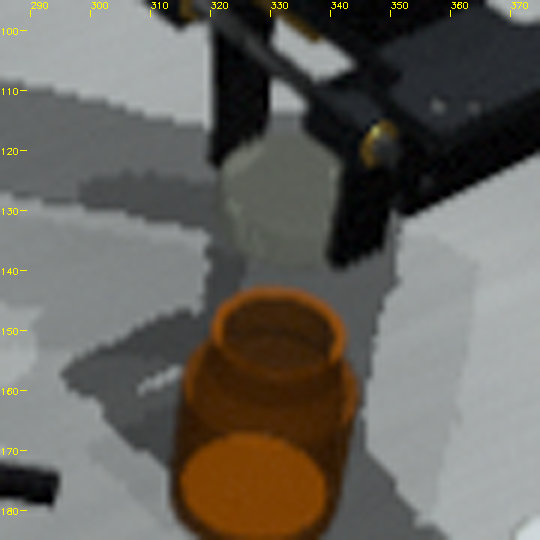

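move_arm(
  series=[
    [[-0.1, -0.03, 1.5, 0, 0, 0, -1], [0, 0, 1.5, 0, 0, 0, -1], [0, 0, 1.2, 0, 0, 0, -1], [0, 0, 0.8, 0, 0, 0, -1], [0, 0, 0, 0, 0, 0, -1], [0, 0, 0, 0, 0, 0, -1]],
  ],
)

```text
time_s: 25.72
tcp_pos: [0.4404, 0.2089, 0.1095]
ee_rot: [[-0.998, -0.058, 0.001], [-0.058, 0.998, 0.001], [-0.001, 0.0, -1.0]]
wrist_force: [0.1, -0.1, 0.1]
gripper_width: 0.675
```

```bash
python3 - <<'E'
from k import *
goto(.4405,.2085,.1021,-176.6)
t=cap("top");s=cap("scene");pickle.dump((t,s),open("c_o.pkl","wb"))
crop(s,295,110,365,180,"s_o");crop(t,150,210,230,270,"t_o")
E
```

```text
t 25.73 tcp [0.4404 0.2089 0.1095] yaw -176.66 zax [ 8.e-04  5.e-04 -1.e+00] w 0.675 F [ 0.1 -0.1  0.1] q [ 44.5  15.7 -27.5   0.  -46.8 -41.2]
tool d cm [-0.   -0.04  0.74] wz -0.06
```

View pics/s_o.png

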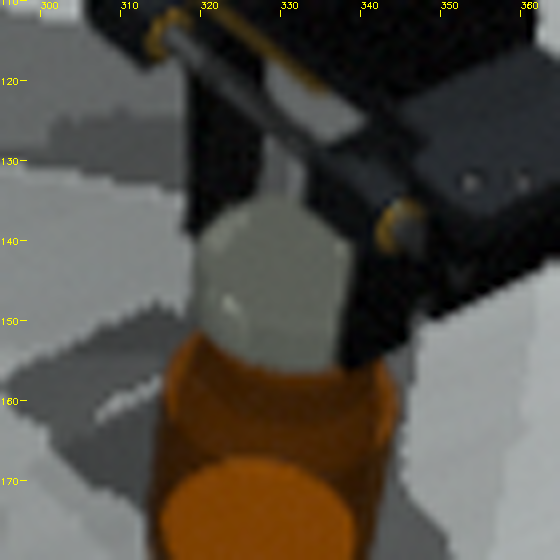

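View pics/t_o.png

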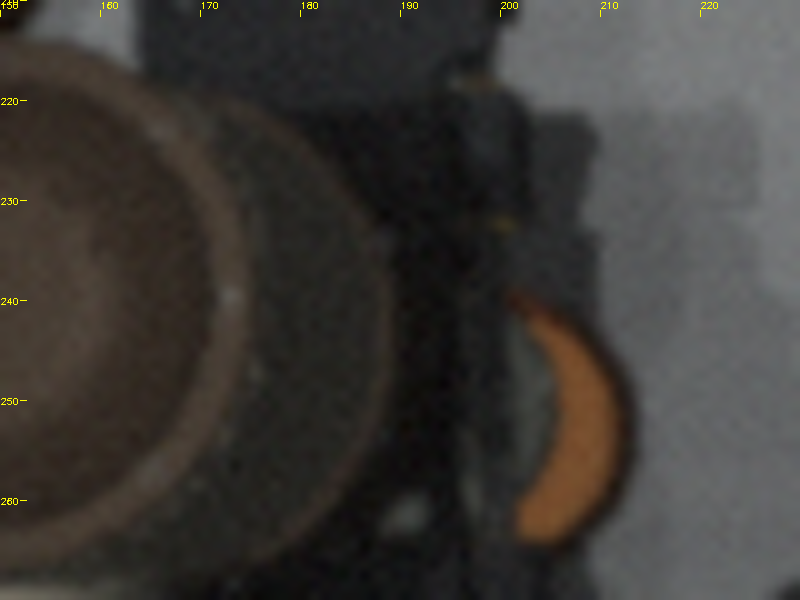

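move_arm(
  series=[
    [[0, -0.03, 0.35, 0, 0, 0, -1], [0, 0, 0.25, 0, 0, 0, -1], [0, 0, 0, 0, 0, 0, -1], [0, 0, 0, 0, 0, 0, -1]],
  ],
)

```text
time_s: 26.32
tcp_pos: [0.4401, 0.2084, 0.103]
ee_rot: [[-0.998, -0.058, 0.0], [-0.058, 0.998, -0.0], [0.0, -0.0, -1.0]]
wrist_force: [0.2, -0.1, -1.1]
gripper_width: 0.672
```

```bash
python3 - <<'E'
from k import *
goto(.4405,.2085,.1015,-176.6)
E
```

```text
t 26.32 tcp [0.4401 0.2084 0.103 ] yaw -176.66 zax [ 0.e+00 -1.e-04 -1.e+00] w 0.672 F [ 0.2 -0.1 -1.1] q [ 44.5  16.2 -28.    0.  -45.9 -41.2]
tool d cm [-0.04  0.01  0.15] wz -0.06
```

move_arm(
  series=[
    [[0, 0, 0.1, 0, 0, 0, -1], [0, 0, 0, 0, 0, 0, -1]],
  ],
)

```text
time_s: 26.58
tcp_pos: [0.4401, 0.2084, 0.102]
ee_rot: [[-0.998, -0.058, -0.0], [-0.058, 0.998, -0.0], [0.0, -0.0, -1.0]]
wrist_force: [-0.5, 0.2, 0.1]
gripper_width: 0.673
```

move_arm(
  series=[
    [[0, 0, 0.1, 0, 0, 0, -1], [0, 0, 0, 0, 0, 0, -1]],
  ],
)

```text
time_s: 26.82
tcp_pos: [0.4402, 0.2084, 0.1011]
ee_rot: [[-0.998, -0.058, 0.0], [-0.058, 0.998, 0.0], [-0.0, 0.0, -1.0]]
wrist_force: [0.7, 0.9, 0.2]
gripper_width: 0.672
```

move_arm(
  series=[
    [[0, 0, 0.1, 0, 0, 0, -1], [0, 0, 0, 0, 0, 0, -1]],
  ],
)

```text
time_s: 27.08
tcp_pos: [0.4402, 0.2084, 0.101]
ee_rot: [[-0.998, -0.058, 0.0], [-0.058, 0.998, -0.0], [-0.0, -0.0, -1.0]]
wrist_force: [-2.7, -0.8, 6.6]
gripper_width: 0.674
```

```bash
python3 - <<'E'
from k import *
goto(.4405,.2085,.1015,-176.6)
s=cap("scene");crop(s,295,110,365,180,"s_p")
E
```

```text
t 27.07 tcp [0.4402 0.2084 0.101 ] yaw -176.65 zax [ 4.e-04 -0.e+00 -1.e+00] w 0.674 F [-2.7 -0.8  6.6] q [ 44.5  16.3 -28.1   0.  -45.5 -41.2]
tool d cm [-0.03  0.01 -0.05] wz -0.05
```

View pics/s_p.png

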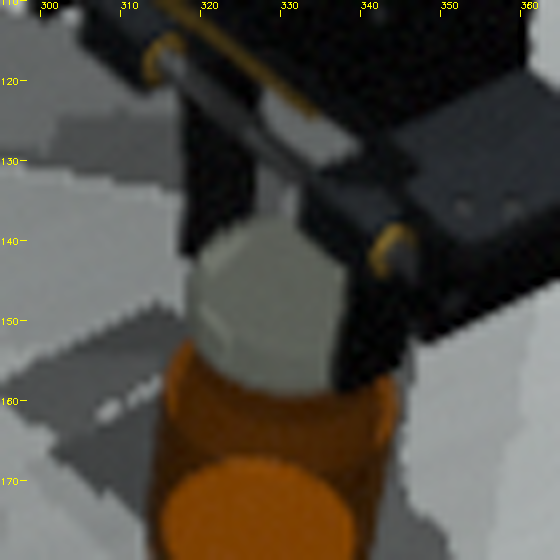

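Contact shows at 6.6 N with the lid seated on the rim. I'll ease off slightly and release.

move_arm(
  series=[
    [[0, 0, -0.06, 0, 0, 0, -1], [0, 0, 0, 0, 0, 0, -1], [0, 0, 0, 0, 0, 0, 0.45], [0, 0, 0, 0, 0, 0, 0.6], [0, 0, 0, 0, 0, 0, 1], [0, 0, 0, 0, 0, 0, 1], [0, 0, 0, 0, 0, 0, 1], [0, 0, 0, 0, 0, 0, 1]],
  ],
)

```text
time_s: 28.12
tcp_pos: [0.4401, 0.2084, 0.1006]
ee_rot: [[-0.998, -0.058, -0.0], [-0.058, 0.998, -0.0], [0.0, -0.0, -1.0]]
wrist_force: [0.1, 0.1, -0.9]
gripper_width: 0.993
```

```bash
python3 - <<'E'
from k import *
goto(.4405,.2085,.2,-176.6)
s=cap("scene");crop(s,295,110,365,180,"s_q")
E
```

```text
t 28.12 tcp [0.4401 0.2084 0.1006] yaw -176.67 zax [-0. -0. -1.] w 0.993 F [ 0.1  0.1 -0.9] q [ 44.5  16.4 -28.1  -0.  -45.5 -41.2]
tool d cm [-0.04  0.01 -9.94] wz -0.07
```

View pics/s_q.png

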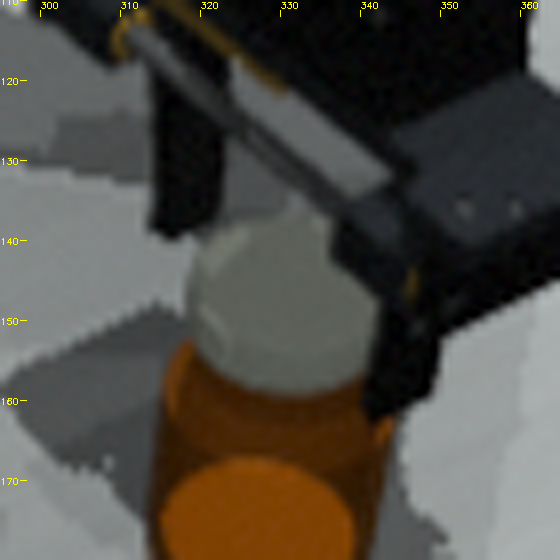

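Lid freed and flat on the jar. I'll lift straight up, then swing clear for a view from above.

move_arm(
  series=[
    [[0, 0, -1, 0, 0, 0, 1], [0, 0, -2, 0, 0, 0, 1], [0, 0, -4, 0, 0, 0, 1], [0, 0, -4, 0, 0, 0, 1], [0, 0, -4, 0, 0, 0, 1], [3, 3, -2, 0, 0, 0, 1], [1, 4, 0, 0, 0, 0, 1], [0, 4, 0, 0, 0, 0, 1], [0, 4, 0, 0, 0, 0, 1], [0, 4, 0, 0, 0, 0, 1], [0, 0, 0, 0, 0, 0, 1], [0, 0, 0, 0, 0, 0, 1]],
  ],
)

```text
time_s: 29.68
tcp_pos: [0.389, 0.3953, 0.2709]
ee_rot: [[-0.998, -0.058, -0.0], [-0.058, 0.998, -0.0], [0.0, -0.0, -1.0]]
wrist_force: [-0.9, 0.6, -0.3]
gripper_width: 0.999
```

```bash
python3 - <<'E'
from k import *
goto(.4405,.2085,.2,-176.6)
t=cap("top");s=cap("scene");pickle.dump((t,s),open("c_z.pkl","wb"))
cv2.imwrite("pics/fs.png",s["color"]);cv2.imwrite("pics/ft.png",t["color"])
j=(.4405,.2095)
overlay(s,305,125,365,185,[(circ(*j,.113,.03),(0,255,0)),(circ(*j,.095,.03),(0,255,0))],"f_sj")
crop(s,222,210,322,300,"f_sd");crop(s,125,215,185,275,"f_sk")
E
```

```text
t 29.68 tcp [0.389  0.3953 0.2709] yaw -176.66 zax [-1.e-04 -2.e-04 -1.e+00] w 0.999 F [-0.9  0.6 -0.3] q [ 62.2  13.4  -5.    0.  -71.7 -58.9]
tool d cm [ -4.06 -18.95   7.09] wz -0.06
```

View pics/fs.png

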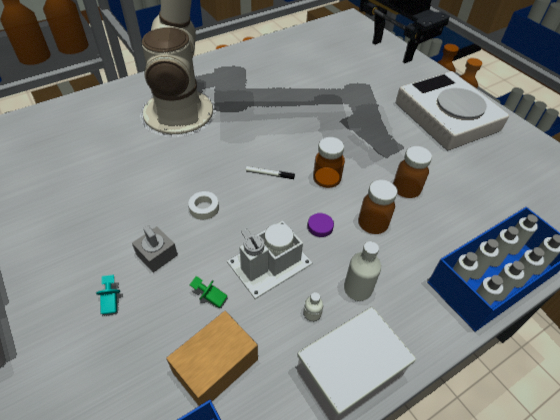

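View pics/ft.png

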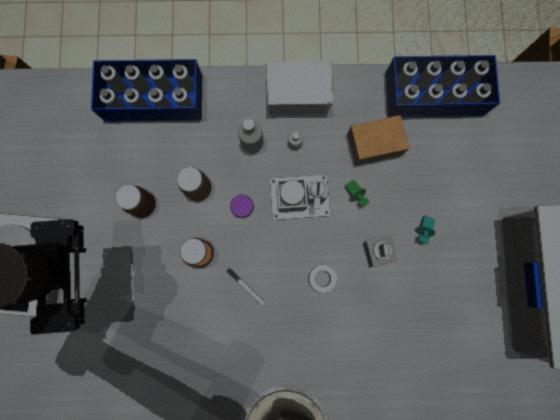

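View pics/f_sj.png

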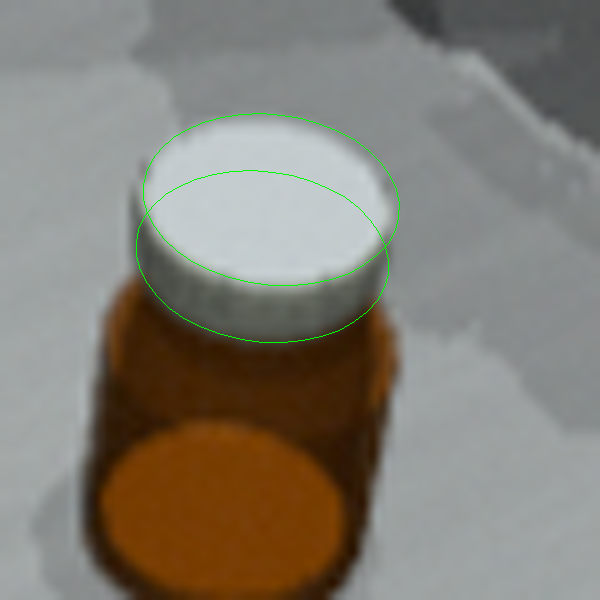

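View pics/f_sd.png

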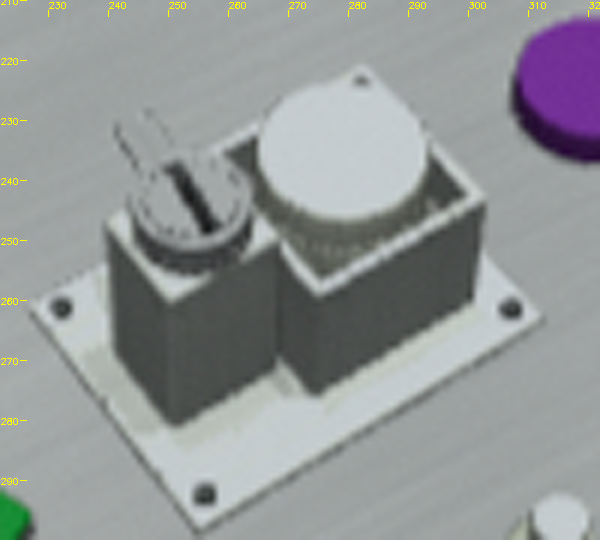

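View pics/f_sk.png

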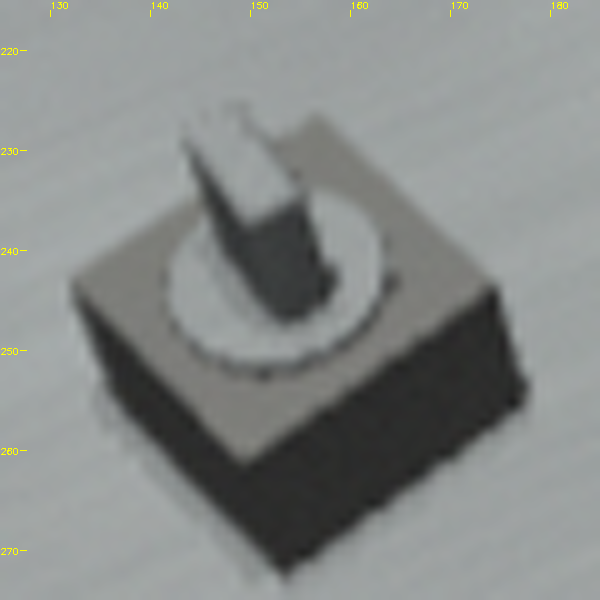

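```bash
python3 - <<'E'
from k import *
t,s=pickle.load(open("c_z.pkl","rb"))
H=lambda z:[(.015,.007,z),(-.015,.007,z),(-.015,-.007,z),(.015,-.007,z)]
x,y,a=.4372,-.2475,np.radians(4.7)
D=[(W([x,y,a],H(.089)),(0,0,255)),(W([x,y,a],H(.049)),(0,255,0)),(circ(x,y,.049,.023),(0,255,255)),(circ(x,y,.045,.023),(255,255,0))]
overlay(s,130,217,170,257,D,"f_ok");overlay(t,365,235,405,265,D,"f_otk")
a=[cv2.imread(f"pics/{n}.png") for n in("f_ok","f_otk")]
a=[cv2.resize(i,None,fx=450/i.shape[0],fy=450/i.shape[0]) for i in a];a[1]=a[1][:,125:475]
cv2.imwrite("pics/f_m.png",np.hstack(a))
E
```

```text
(no output)
```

View pics/f_m.png

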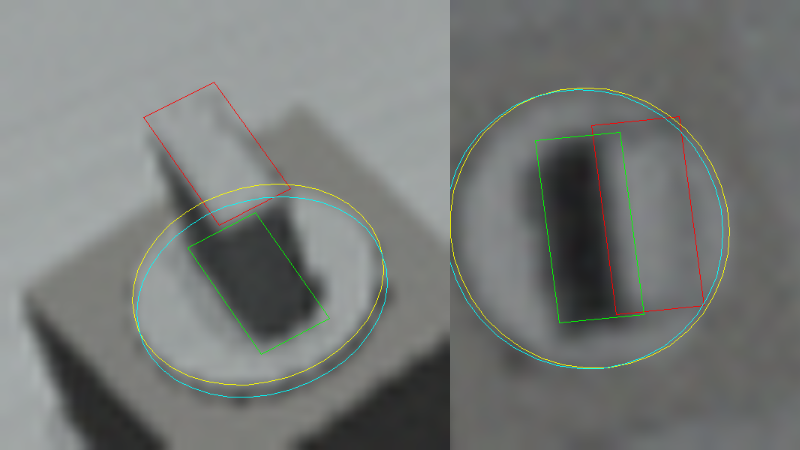

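```bash
python3 -c "
from station import r
print(r.finish_job(), r.sense()['time_s'])"
```

```text
the job is handed in; nothing more can be done
the job is handed in; nothing more can be done
```

I finished the whole sequence and handed the job in at about 30 s of the 72 s limit; no verdict came back.

**What I did:** I took the key from its stand, set its blade about 7 mm into the slot and turned the latch counter-clockwise. I then put the key back, gripped only the top lid on its x sides, laid it on the open jar and swung the arm clear.

**Last checks, all read off the camera pictures:**
- **Latch:** open at about 1.46 rad, measured from the slot's direction right after turning. The final picture still shows the ear along the dispenser's -x.
- **Key:** its collar looks seated on the stand, and the pose I expected matches the top view. In the scene view the bottom of the handle was about 1 pixel off, which I put down to a small change in yaw. I did not measure the tilt separately.
- **Top lid:** flat on the jar and within about 2 mm of centre.
- **Second lid:** risen in the well, by eye only.
- **Closed jars:** where they were, by eye only.
- **Robot:** clear of everything.

**What disagreed:**
- My first pixel readings were half a pixel off and put the two cameras about 4 mm apart. After I corrected them, they agreed on the slot to within about 0.5 mm; the other fits still differed by up to about 3.5 mm.
- The gripper read 58.5 mm across the 60 mm lid, which I could not explain.
- The green and turquoise look-alikes lay differently in the last pictures than in the first. I did not check why; I never handled them.

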